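# Set a flanged shaft in the run-out gauge

## Robot

A 6-joint arm with a two-finger parallel gripper is mounted at the origin on the work surface. World frame = base frame: x ahead of the robot, y to its left, z up, the work surface at z = 0. Lengths are in mm, angles in rad, forces in N, time in s.
With the tool pointing down it reaches from about 300 to 775 mm from the base axis. Payload 14.6 kg.
Tool frame: the origin (TCP) lies at the very end of the fingers, on their centre line; the grasp point (between the pads) lies 19 mm behind it; z points along the fingers, y is the line along which they close (so a half turn about z gives the same grasp; the last joint's range is limited). The gripper opens to 94 mm and grips with 3 to 60 N. Pads are 16 mm wide; open, the fingers measure 119 mm over their backs; the gripper's body (75 mm by 177 mm) begins 78 mm behind the grasp point.
Start: joints at [-1.252, 0.3, 1.521, -0, 1.321, -0.067], TCP at [206.958, -509.566, 178.246] pointing down, gripper open.
Joint ranges: [-3.03, 3.03], [-0.79, 2.21], [0.23, 2.52], [-1.04, 4.18], [0, 3.07], [-2.55, 2.55]. Speed limits (rad/s): [2.22, 2.22, 2.57, 3.14, 3.14, 3.14].

## Interface

Orientations are given as [roll, pitch, yaw] about the fixed x, y, z axes, in that order (R = Rz(yaw) Ry(pitch) Rx(roll)).
In Python, from cell import manip, camera, get_calibration gives the robot as it stands.
- The arm moves only by the tool arm_command, never from a script. Its argument "targets" is a list of rows, each an object of numbers: "hand": the opening, from -1 (shut) to 1 (fully open), so that 0 is half open; "x", "y", "z": the shift along the tool's x, y, z in m; "yaw": the turn about the tool's z in rad. In form: [{"hand": .., "x": .., "y": .., "z": .., "yaw": ..}, ...]. A call has 1 to 10 rows; each row shifts and turns the commanded pose from where the row before left it, along the tool's axes as they then stand; what a row does not reach is not made up. A row lasts 1/10 s, in which the tool goes at most 50 mm and 8.59 degrees, less where a joint would pass 70% of its speed; a pose out of reach is approached as far as the arm can. A call is refused whole if a number of a shift passes 0.05 or a number of a turn 0.15, either way. A call with a gripper value outside its range is refused whole. The fingers move at their own pace and stop on an object; "newtons" is the grip in N (left out, the last holds). Time passes only in rows, so rows that do not move let the fingers close. It gives the time, the measured TCP pose, the force, the opening and the grip force at its end, in the units of the state.
- manip.read_state(): the state, without advancing time (a new reading comes with each control period).
- camera(name): name is "scene" or "top"; returns the picture (480x640x3 uint8, red, green, blue); there is no depth.
- get_calibration(name): a dict with "K" (3x3 intrinsics, pixels), "cam_to_world" (4x4, takes a point from camera to world coordinates). Camera axes: x right, y up, looking along -z (the intrinsics and any distortion apply to the point x, -y, -z); pixel columns grow to the right and rows downward; lengths in mm; the calibration is good to about 2 mm. A picture is of the moment at which its call begins. get_calibration takes no time and is no camera call.
- manip.sign_off(): hands the job in; it is judged then, once.
The state is a dict: "clock": time; "joints": joint angles; "qd": joint speeds; "effort": joint torques, N m; "eef_pos": TCP position; "eef_rot": TCP orientation; "wrist_force": force on the tool from outside, world axes, zero at the start; "moment": the same for the moment, N m; "finger_gap": finger opening in mm; "finger_force": force on a finger pad.
Only numpy, scipy, OpenCV 4.12 (cv2) and the standard library are available. Lean on these libraries where they do the work, as an engineer would, in place of code of your own. Each camera call takes 0.05 s, during which the arm holds its last target. There are 200 camera calls.

## Task

Take the shaft with the flange at its end out of the rack and lay it gently in the two vee rests of the run-out gauge, underneath the raised dial indicator, so that it lies fully down in both vees with the flange just outside the vee nearer the column and the other end right through the other vee. Then press the indicator's arm fully down onto its stop ring, so that the plunger rests on the shaft. Push on the arm and not on the indicator, do not knock the indicator, and leave everything else as it is.

Things in the scene. Friction and masses are not known exactly. Their poses are not given: they have to be found in the camera images.
- shaft: The shaft to measure: plain steel, 20 mm in diameter, 156 mm long, with a flange 32 mm in diameter and 8 mm thick at one end, about 0.4 kg. Lies level in a notch of the rack. Origin: on its axis, half-way along; the flange's inner face is 70 mm from it, the flange's outer face and the other end 78 mm. x runs along the shaft towards the flange; it may be rolled about x
- flange (a point): Centre of the outer face of the shaft's flange, on the axis, 78 mm from the shaft's centre
- plain: another steel shaft in the rack, 20 mm in diameter, 156 mm long, without a flange; leave it. Origin at its centre, x along it
- collared: a third steel shaft in the rack, 20 mm in diameter, 156 mm long, with a 32 mm collar 12 mm wide round its middle; leave it. Origin at its centre, x along it
- rack: Fixed plastic rack: two notched grey rails 12 mm thick, 50 mm either side of its middle, tops 67 mm above the table, on a foot 128 x 235 mm. Three notches 75 mm apart hold the three shafts along the rack's x axis, axes 65 mm above the table, flanged end towards +x; which shaft is in which notch varies. Origin under its centre, on the table
- gauge: Run-out gauge, fixed: cast base 290 x 130 mm (from -100 to +190 mm along its x, top 34 mm above the table) with a row of two narrow vee rests and the column along x. Origin on the table under vee_mid; x points to the column, z up. The column (26 mm in diameter, 266 mm high) stands at x = +140 mm and carries the arm, which reaches back over the vees
- vee_mid (a point): Point on the axis of a shaft lying fully down in both vees, midway between them, 90 mm above the table; x towards the column, z up. The rests are 16 mm thick along x and 52 mm wide, centred at x = -60 and +60 mm (outer faces at 68 mm), with a 90 degree notch 36 mm wide at the top, 4 mm above this point. Between them it is free to 56 mm below the axis
- overarm (a joint): How far the indicator's arm is lowered on the column, m: 0 fully raised (upper stop, cannot go higher), 0.060 fully down on its stop ring. Starts at 0 to 0.008. Stays where it is left: about 5 N pushes it down, about 20 N lifts it
- overarm_top (a point): Middle of the flat top of the horizontal aluminium arm (24 mm wide, 20 mm thick), the place to push it down: 65 mm from the middle of the vees towards the column, 234 mm above the table when fully raised, 174 mm when fully down. The top is free for 35 mm either way along the arm, between the indicator and the boss on the column; both stand higher than it
- dial: Dial indicator on the arm's end, straight above vee_mid: a round case 58 mm in diameter and 30 mm thick, face towards -x of the gauge, plunger below. Origin: the case's centre, 67 mm above the plunger's free tip. Arm fully raised: origin 224 mm, tip 157 mm, top of the cap 263 mm above the table. An upright gripper does not fit under it; one leaning towards -x does. Fragile
- plunger (a joint): how far the indicator's sprung plunger is pushed in, m: 0 out, 0.010 fully in, 0.5 to 1.3 N. With the arm on its stop ring and the shaft seated it reads about 0.003
- spare_vee: loose small steel vee block, 40 by 32 by 30 mm, a bystander; origin under its centre
- driver: loose screwdriver lying on the table, a bystander
- oil: loose white oil bottle 110 mm high, 38 mm in diameter, a bystander; origin under its centre
- caliper: loose caliper lying flat on the right of the table, a bystander
- battery: loose black drill battery 115 mm by 75 mm by 56 mm, a bystander; origin under its centre
Mind the look-alikes: they are no part of the job. What is shaped like the shaft but blue, orange or yellow is not meant.

How it is judged (in metres and radians):
On the way:
1. the flanged shaft lies fully down in both vees, let go, with the arm still raised (x of flange in the frame of vee_mid above 0.05 m and x of shaft in the frame of vee_mid between -0.0035 and 0.0125 m and y of shaft in the frame of vee_mid between -0.003 and 0.003 m and z of shaft in the frame of vee_mid between -0.003 and 0.003 m and angle between the x axis of shaft and the x axis of vee_mid, either way round below 0.04 rad and contact force between shaft and the fingers below 0.1 N and value of joint overarm below 0.03 m), for 0.2 s.
At the end, for the whole second after the job is handed in: The flanged shaft lies at rest in both vees (axis within 3 mm and 2 degrees of the seated axis), its flange outside the vee nearer the column by 0 to 14 mm; the arm is within 3 mm of its stop ring and the shaft holds the plunger in by at least 1 mm (x of flange in the frame of vee_mid above 0.05 m and x of shaft in the frame of vee_mid between -0.0035 and 0.0125 m and y of shaft in the frame of vee_mid between -0.003 and 0.003 m and z of shaft in the frame of vee_mid between -0.003 and 0.003 m and angle between the x axis of shaft and the x axis of vee_mid, either way round below 0.04 rad and linear speed of shaft below 0.02 m/s and value of joint overarm above 0.057 m and value of joint plunger above 0.001 m); the robot touches nothing.
It fails at once if the dial indicator or its plunger is knocked or pushed (more than 10 N) (contact force between dial and anything else above 10 N).
It fails at once if the shaft is dropped (it falls freely, not held, faster than 0.3 m/s) (contact force between shaft and the fingers below 0.1 N and linear speed of shaft above 0.3 m/s).
It fails at once if the shaft is slammed into the gauge (more than 60 N) (contact force between shaft and gauge above 60 N).
It fails at once if another shaft is moved more than 25 mm (distance of any of plain, collared from where it was at the start of the episode above 0.025 m).
It fails at once if a bystander is moved more than 25 mm (distance of any of spare_vee, driver, oil, caliper, battery from where it was at the start of the episode above 0.025 m).
It also fails if it takes over 61 s, if anything falls off the work surface, if the arm or the gripper's body presses on something with over 40 N, if the wrist force passes 120 N, or if a joint passes its speed limit or range.

## Working session

There is one attempt and no reset: what is moved stays moved. The work goes in short steps, Python scripts to look and compute and a tool call to move; the robot and the scene stay as the last step left them, time stands still between calls to the robot, and variables do not carry over. Pictures are saved under pics/ and viewed, at most 10 in all, crops included, and the job is handed in when it is done.

Besides the shell and the picture viewer there is one more tool, called after "Request:" as name([rows], argument=value, ...), one row to a line, values as JSON. arm_command: Moves the arm, as the interface text tells. Its arguments: {"type":"object","properties":{"targets":{"type":"array"},"newtons":{"type":"number"}},"required":["targets"]}

```bash
ls; mkdir -p pics; python3 - <<'E'
from cell import manip,camera,get_calibration
import cv2
for n in("scene","top"):
    cv2.imwrite(f"pics/{n}0.png",camera(n)[:,:,::-1]); c=get_calibration(n); print(n,c)
print(manip.read_state())
E
```

```text
pics
scene {'K': array([[499.44543724,   0.        , 318.81785806],
       [  0.        , 499.44543724, 239.23101361],
       [  0.        ,   0.        ,   1.        ]]), 'cam_to_world': array([[-6.86774547e-01, -5.98482770e-01,  4.12503449e-01,
         1.02447127e+03],
       [ 7.26838213e-01, -5.60095117e-01,  3.97491725e-01,
         5.47792426e+02],
       [-6.85078102e-03,  5.72810470e-01,  8.19659217e-01,
         1.22026508e+03],
       [ 0.00000000e+00,  0.00000000e+00,  0.00000000e+00,
         1.00000000e+00]])}
top {'K': array([[607.36641944,   0.        , 314.94963776],
       [  0.        , 607.36641944, 232.3896146 ],
       [  0.        ,   0.        ,   1.        ]]), 'cam_to_world': array([[-1.70977109e-02,  9.90242899e-01, -1.38299204e-01,
         2.96012294e+02],
       [-9.99768154e-01, -1.87425600e-02, -1.05997720e-02,
        -6.88951685e+00],
       [-1.30884301e-02,  1.38085908e-01,  9.90333769e-01,
         1.64532722e+03],
       [ 0.00000000e+00,  0.00000000e+00,  0.00000000e+00,
         1.00000000e+00]])}
{'clock': 0.1, 'joints': array([-1.25160645e+00,  3.00398168e-01,  1.52147374e+00,  1.65075902e-05,
        1.32070694e+00, -6.65923946e-02]), 'qd': array([ 1.61343862e-04, -2.54522944e-03, -1.71323269e-03, -9.63654509e-05,
       -1.53849783e-03,  1.11321584e-03]), 'effort': array([ 2.05080265e-03, -5.32644296e+01, -3.53285229e+01,  7.10040238e-02,
        2.35183036e-02, -7.57452221e-05]), 'eef_pos': array([ 206.8846908 , -509.34182672,  177.77175743]), 'eef_rot': array([-3.14060970e+00, -8.15793586e-05,  3.85778135e-01]), 'wrist_force': array([-0.83603413, -0.26572127, -0.37564771]), 'moment': array([0.01903242, 0.05178254, 0.00174338]), 'finger_force': 0.0, 'finger_gap': 93.73815652228946}
```

View pics/scene0.png

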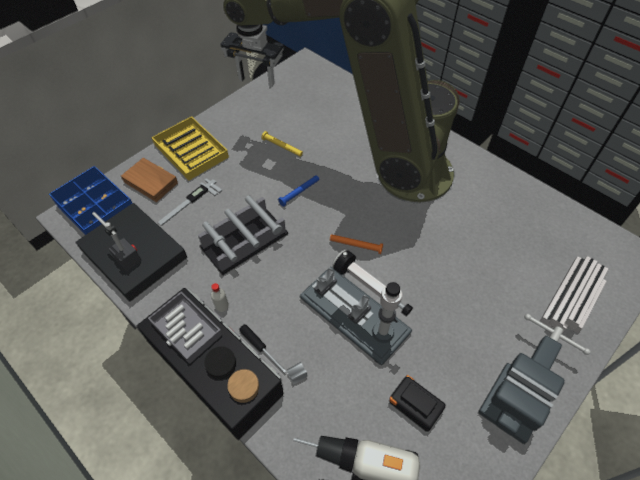

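View pics/top0.png

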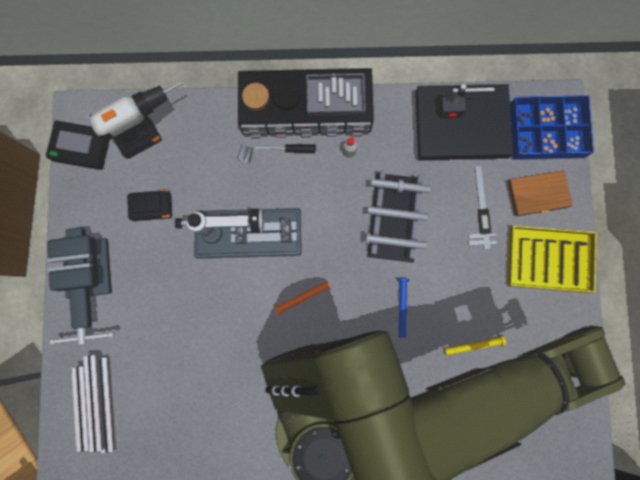

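```bash
python3 - <<'E'
import cv2,numpy as np
t=cv2.imread("pics/top0.png");s=cv2.imread("pics/scene0.png")
a=cv2.resize(t[165:270,355:445],None,fx=4.4,fy=4.4,interpolation=cv2.INTER_CUBIC)
b=cv2.resize(t[195:270,170:310],None,fx=4.4,fy=4.4,interpolation=cv2.INTER_CUBIC)
c=cv2.resize(s[190:280,190:300],(400,327),interpolation=cv2.INTER_CUBIC)
o=np.zeros((600,800,3),np.uint8)
a=cv2.resize(t[165:270,355:445],(257,300),interpolation=cv2.INTER_CUBIC)
b=cv2.resize(t[195:270,170:310],(543,291),interpolation=cv2.INTER_CUBIC)
c=cv2.resize(s[190:280,190:300],(360,295),interpolation=cv2.INTER_CUBIC)
d=cv2.resize(s[240:360,295:420],(312,300),interpolation=cv2.INTER_CUBIC)
o[:300,:257]=a;o[:291,257:]=b;o[300:595,:360]=c;o[300:600,370:682]=d
cv2.imwrite("pics/crop.png",o)
E
```

```text
(no output)
```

View pics/crop.png

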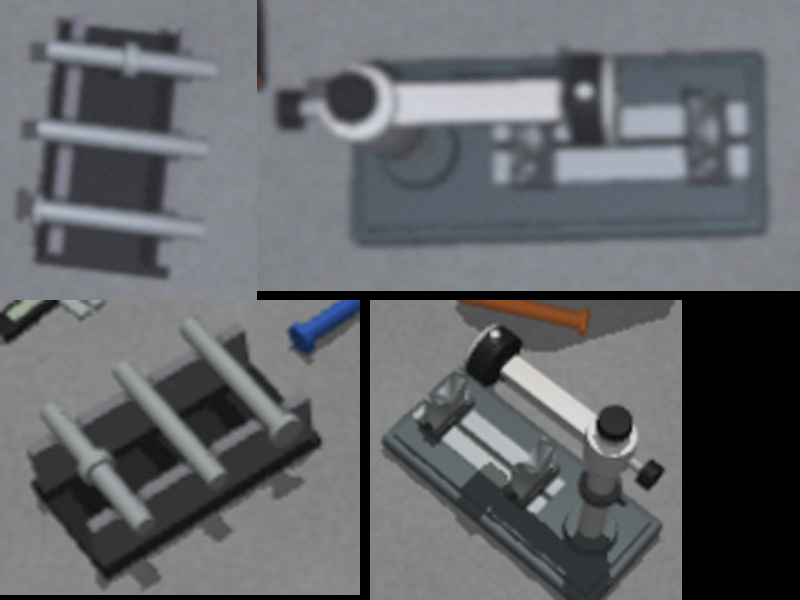

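The top-view crop shows the flanged shaft in the bottom notch, at about (370..427, 241), with the flange on the left. On the gauge the column is on the left (+y) at about (194, 220), the dial at about (254, 218) and the free vee at about (286, 230).

```bash
cat > h.py <<'E'
import numpy as np,cv2
from cell import camera,get_calibration
def ray(n,u,v):
    c=get_calibration(n);T=c["cam_to_world"];d=np.linalg.inv(c["K"])@[u,v,1]
    return T[:3,3],T[:3,:3]@(d*[1,-1,-1])
def cast(n,u,v,z):
    o,d=ray(n,u,v);return o+d*(z-o[2])/d[2]
def proj(n,p):
    c=get_calibration(n);T=c["cam_to_world"];q=T[:3,:3].T@(np.asarray(p)-T[:3,3])*[1,-1,-1];q=c["K"]@q;return q[:2]/q[2]
E
python3 - <<'E'
from h import *
np.set_printoptions(precision=1,suppress=True)
t=cv2.imread("pics/top0.png");g=cv2.cvtColor(t,cv2.COLOR_BGR2GRAY).astype(int)
hsv=cv2.cvtColor(t,cv2.COLOR_BGR2HSV)
# shafts: bright row profile per column
for r0,r1 in((174,194),(202,224),(229,252)):
    pts=[]
    for u in range(364,436):
        col=g[r0:r1,u]; w=np.clip(col-140,0,None)
        if w.sum()>60: pts.append((u,r0+(w*np.arange(r1-r0)).sum()/w.sum(),(w>0).sum()))
    p=np.array(pts); k=p[(p[:,0]>378)&(p[:,0]<422)]
    f=np.polyfit(k[:,0],k[:,1],1); print(r0,"cols",p[0],p[-1],"fit",f)
    for u in(p[0,0]-.5,p[-1,0]+.5): print("   end",cast("top",u,np.polyval(f,u),65))
    print("width",p[:12,2],p[-6:,2])
# gauge base
print("base samples",hsv[250,250],hsv[262,250],hsv[215,300],g[250,250],g[262,250])
m=((hsv[...,1]>45)&(hsv[...,0]>85)&(hsv[...,0]<115)&(hsv[...,2]<140)).astype(np.uint8)*255
m[:, :185]=0;m[:,320:]=0;m[:195]=0;m[270:]=0
m=cv2.morphologyEx(m,cv2.MORPH_CLOSE,np.ones((7,7)))
c=max(cv2.findContours(m,0,1)[0],key=cv2.contourArea)
b=cv2.boxPoints(cv2.minAreaRect(c));print(b)
for z in(0,34):
  w=np.array([cast("top",*q,z) for q in b]);print(z,w[:,:2],"mid",w.mean(0),[np.linalg.norm(w[i]-w[i-1]) for i in range(2)])
cr=lambda u,v:(170+u/1,v)
for name,u,v,z in(("cap",257+92,97,266),("veeR",706,137,88),("veeL",532,155,88),("dialtop",585,97,250)):
    px=(170-.5+(u-257)/3.88,195-.5+v/3.88);print(name,px,cast("top",*px,z))
E
```

```text
174 cols [373.  181.6   4. ] [417.  187.3   4. ] fit [  0.1 132.6]
   end [ 650.3 -145.1   65. ]
   end [ 631.9 -263.6   65. ]
width [4. 5. 5. 4. 4. 4. 4. 4. 4. 4. 4. 5.] [4. 4. 5. 4. 4. 4.]
202 cols [369.  209.3   4. ] [418.  215.6   4. ] fit [  0.1 161.4]
   end [ 575.8 -132.3   65. ]
   end [ 556.  -263.2   65. ]
width [4. 4. 4. 4. 5. 5. 5. 4. 4. 4. 4. 4.] [5. 4. 4. 4. 4. 4.]
229 cols [368. 238.   5.] [418.  244.3   4. ] fit [  0.1 189.6]
   end [ 500.3 -127.5   65. ]
   end [ 480.2 -260.1   65. ]
width [5. 5. 5. 5. 5. 4. 4. 4. 5. 5. 5. 5.] [4. 4. 4. 4. 4. 4.]
base samples [106  48 112] [117  16 142] [108  25 102] 99 135
[[193.8 212.6]
 [298.9 208.7]
 [300.6 253.9]
 [195.5 257.8]]
0 [[587.  343.4]
 [592.3  53.8]
 [467.4  50.9]
 [462.  337.5]] mid [527.2 196.4   0. ] [np.float64(125.16601327177065), np.float64(289.67046530456486)]
34 [[581.  336.2]
 [586.2  52.6]
 [463.8  49.7]
 [458.6 330.4]] mid [522.4 192.2  34. ] [np.float64(122.57950987395695), np.float64(283.68454609876795)]
cap (193.21134020618558, 219.5) [524.  288.1 266. ]
veeR (285.2216494845361, 229.80927835051546) [521.7  86.7  88. ]
veeL (240.37628865979383, 234.44845360824743) [511.8 203.2  88. ]
dialtop (254.03608247422682, 219.5) [523.9 149.4 250. ]
```

Request:
arm_command([
  {"hand":0.2,"x":0.034,"y":-0.0118},
  {"x":0.034,"y":-0.0118},
  {"x":0.034,"y":-0.0118},
  {"x":0.034,"y":-0.0118},
  {"x":0.034,"y":-0.0118},
  {"x":0.034,"y":-0.0118},
  {"x":0.034,"y":-0.0118},
  {"x":0.034,"y":-0.0118},
  {"x":0.034,"y":-0.0118},
  {"x":0.034,"y":-0.0114},
])

```text
schema error: expected keys hand, x, y, z, yaw
```

Request:
arm_command([
  {"yaw":-0.1476},
  {"yaw":-0.1476},
  {"yaw":-0.1476},
  {"yaw":-0.1476},
  {"yaw":-0.1476},
  {"yaw":-0.1476},
  {"yaw":-0.1476},
  {},
])

```text
schema error: expected keys hand, x, y, z, yaw
```

```bash
python3 - <<'E'
from h import *
from cell import manip
s=manip.read_state();print({k:np.round(s[k],4).tolist() for k in("clock","eef_pos","eef_rot","joints")})
t=camera("top")[:,:,::-1];s=camera("scene")[:,:,::-1]
cv2.imwrite("pics/t1.png",t);cv2.imwrite("pics/s1.png",s)
R=lambda im,f:cv2.resize(im,None,fx=f,fy=f,interpolation=cv2.INTER_CUBIC)
o=np.zeros((600,800,3),np.uint8)
a=R(t[195:265,180:310],6)[:,:780];o[:300,:780]=a[:300]
b=R(s[245:365,295:415],2.5);o[300:600,:300]=b
c=R(t[170:245,340:440],4);o[300:600,305:705]=c
cv2.imwrite("pics/c1.png",o)
E
```

```text
{'clock': 0.1, 'eef_pos': [206.8847, -509.3418, 177.7718], 'eef_rot': [-3.1406, -0.0001, 0.3858], 'joints': [-1.2516, 0.3004, 1.5215, 0.0, 1.3207, -0.0666]}
```

View pics/c1.png

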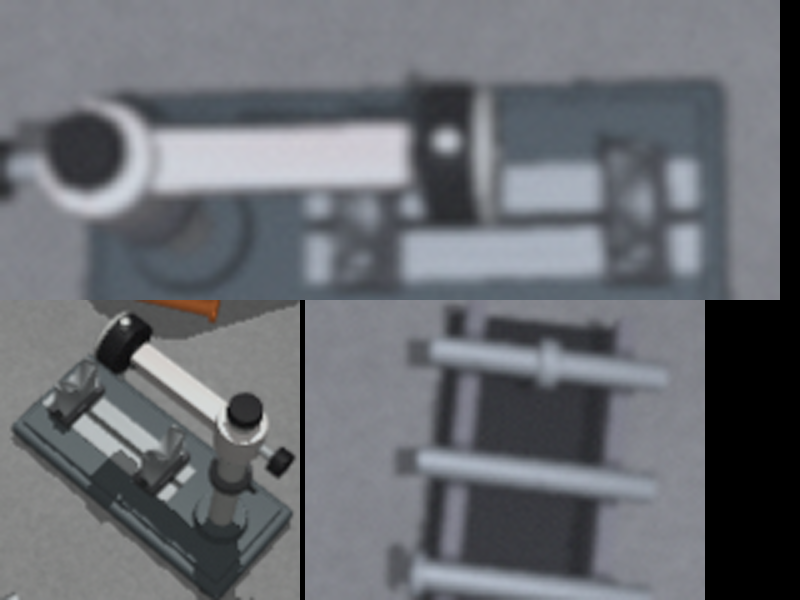

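Request:
arm_command([
  {"hand":0.2,"x":0.034,"y":-0.0118,"z":0,"yaw":0},
  {"hand":0.2,"x":0.034,"y":-0.0118,"z":0,"yaw":0},
  {"hand":0.2,"x":0.034,"y":-0.0118,"z":0,"yaw":0},
  {"hand":0.2,"x":0.034,"y":-0.0118,"z":0,"yaw":0},
  {"hand":0.2,"x":0.034,"y":-0.0118,"z":0,"yaw":0},
  {"hand":0.2,"x":0.034,"y":-0.0118,"z":0,"yaw":0},
  {"hand":0.2,"x":0.034,"y":-0.0118,"z":0,"yaw":0},
  {"hand":0.2,"x":0.034,"y":-0.0118,"z":0,"yaw":0},
  {"hand":0.2,"x":0.034,"y":-0.0118,"z":0,"yaw":0},
  {"hand":0.2,"x":0.034,"y":-0.0118,"z":0,"yaw":0},
])

```text
clock: 1.2
eef_pos: [478.5, -271.1, 178.2]
eef_rot: [-3.141, 0.0, 0.386]
wrist_force: [-0.0, -0.9, -0.2]
finger_gap: 56.4
finger_force: 0.0
```

Request:
arm_command([
  {"hand":0.2,"x":0,"y":0,"z":0,"yaw":-0.1476},
  {"hand":0.2,"x":0,"y":0,"z":0,"yaw":-0.1476},
  {"hand":0.2,"x":0,"y":0,"z":0,"yaw":-0.1476},
  {"hand":0.2,"x":0,"y":0,"z":0,"yaw":-0.1476},
  {"hand":0.2,"x":0,"y":0,"z":0,"yaw":-0.1476},
  {"hand":0.2,"x":0,"y":0,"z":0,"yaw":-0.1476},
  {"hand":0.2,"x":0,"y":0,"z":0,"yaw":-0.1476},
  {"hand":0.2,"x":0,"y":0,"z":0,"yaw":0},
])

```text
clock: 2.0
eef_pos: [477.5, -272.2, 178.1]
eef_rot: [-3.141, -0.0, 1.422]
wrist_force: [0.6, 0.4, -0.1]
finger_gap: 56.1
finger_force: 0.0
```

```bash
python3 - <<'E'
from h import *
from cell import manip
np.set_printoptions(precision=1,suppress=True)
s=manip.read_state();print({k:np.round(s[k],4).tolist() for k in("clock","eef_pos","eef_rot","joints","finger_gap")})
for n,p in(("axis-R",(295,230.4,35)),("axis-L",(232.8,232.1,35)),("veeRtop",(285.4,227.2,94)),("cap",(193.6,219.6,266)),):
    print(n,cast("top",*p))
# column base ring center z~36 crop(193,235)
print("foot",cast("top",180+193/6,195+237/6,38))
# scene checks: cap
print("cap scene",cast("scene",295+243/2.5,245+108/2.5,266))
for n,u in(("flange",366.8),("end",426.4)): print(n,cast("top",u,0.1262*u+ (244.3-.1262*418),65))
E
```

```text
{'clock': 2.0, 'eef_pos': [477.4869, -272.2451, 178.097], 'eef_rot': [-3.1413, -0.0001, 1.4215], 'joints': [-0.5848, 0.2995, 1.5219, -0.0, 1.3206, -0.4355], 'finger_gap': 56.1021}
axis-R [527.3  63.7  35. ]
axis-L [525.8 230.7  35. ]
veeRtop [527.6  85.8  94. ]
cap [523.7 287.2 266. ]
foot [520.  285.5  38. ]
cap scene [529.6 291.2 266. ]
flange [ 499.7 -125.6   65. ]
end [ 477.  -280.6   65. ]
```

Request:
arm_command([
  {"hand":0.0,"x":-0.0065,"y":0,"z":0.025,"yaw":0},
  {"hand":0.0,"x":0,"y":0,"z":0.025,"yaw":0},
  {"hand":0.0,"x":0,"y":0,"z":0.025,"yaw":0},
  {"hand":0.0,"x":0,"y":0,"z":0.025,"yaw":0},
  {"hand":0.0,"x":0,"y":0,"z":0.02,"yaw":0},
  {"hand":0.0,"x":0,"y":0,"z":0.012,"yaw":0},
  {"hand":0.0,"x":0,"y":0,"z":0,"yaw":0},
])

```text
clock: 2.7
eef_pos: [475.9, -278.3, 44.9]
eef_rot: [-3.139, -0.001, 1.416]
wrist_force: [-0.5, 0.4, 0.1]
finger_gap: 47.0
finger_force: 0.0
```

Request:
arm_command([
  {"hand":-1,"x":0,"y":0,"z":0,"yaw":0},
  {"hand":-1,"x":0,"y":0,"z":0,"yaw":0},
  {"hand":-1,"x":0,"y":0,"z":0,"yaw":0},
  {"hand":-1,"x":0,"y":0,"z":0,"yaw":0},
  {"hand":-1,"x":0,"y":0,"z":0,"yaw":0},
  {"hand":-1,"x":0,"y":0,"z":0,"yaw":0},
], newtons=60)

```text
clock: 3.3
eef_pos: [477.7, -279.2, 47.3]
eef_rot: [3.139, 0.001, 1.419]
wrist_force: [2.5, -0.9, 7.5]
finger_gap: 2.6
finger_force: 4.5
```

```bash
python3 - <<'E'
from cell import manip
import numpy as np
s=manip.read_state();print({k:np.round(s[k],3).tolist() for k in("clock","eef_pos","eef_rot","wrist_force","moment","finger_gap","finger_force")})
E
```

```text
{'clock': 3.3, 'eef_pos': [477.697, -279.243, 47.285], 'eef_rot': [3.139, 0.001, 1.419], 'wrist_force': [2.546, -0.887, 7.489], 'moment': [-0.105, -0.664, 0.027], 'finger_gap': 2.583, 'finger_force': 4.543}
```

```bash
python3 - <<'E'
from h import *
t=camera("top")[:,:,::-1];s=camera("scene")[:,:,::-1]
cv2.imwrite("pics/t2.png",t);cv2.imwrite("pics/s2.png",s)
R=lambda im,f:cv2.resize(im,None,fx=f,fy=f,interpolation=cv2.INTER_CUBIC)
o=np.zeros((600,800,3),np.uint8)
o[:,:480]=R(s[160:280,180:276],5)
o[:300,490:790]=R(t[180:255,360:435],4)
cv2.imwrite("pics/c2.png",o)
E
```

```text
(no output)
```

View pics/c2.png

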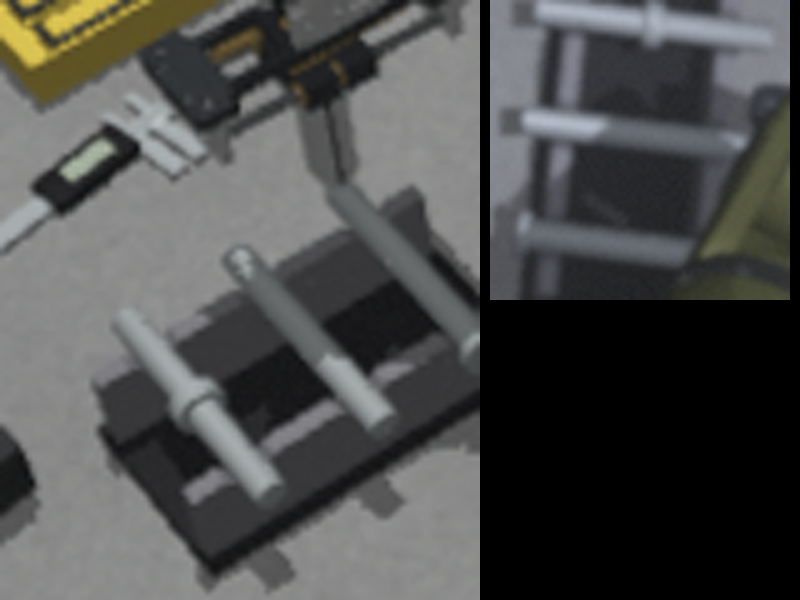

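```bash
python3 - <<'E'
from h import *
np.set_printoptions(precision=1,suppress=True)
for n in("scene","top"):
    for q in((477,-280.6,65),(499.7,-125.6,65),(477.7,-279.2,47.3)): print(n,q,proj(n,q))
for f in("s0","s2"):
    im=cv2.imread(f"pics/{'scene0' if f=='s0' else f}.png")
    cv2.imwrite(f"pics/{f}c.png",im[180:270,220:310])
a,b=[cv2.resize(cv2.imread(f"pics/{f}c.png"),(399,540),fx=0,fy=0,interpolation=cv2.INTER_CUBIC) if 0 else cv2.resize(cv2.imread(f"pics/{f}c.png"),None,fx=4.4,fy=4.4,interpolation=cv2.INTER_NEAREST) for f in("s0","s2")]
cv2.imwrite("pics/c3.png",np.hstack([a,b]))
E
```

```text
scene (477, -280.6, 65) [246.3 196. ]
scene (499.7, -125.6, 65) [276.5 228.9]
scene (477.7, -279.2, 47.3) [247.1 200.2]
top (477, -280.6, 65) [426.4 245.4]
top (499.7, -125.6, 65) [366.8 237.8]
top (477.7, -279.2, 47.3) [424.7 245.9]
```

View pics/c3.png

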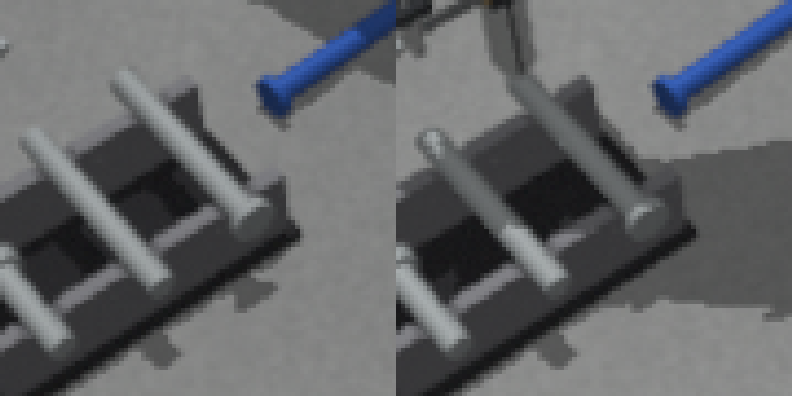

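Request:
arm_command([
  {"hand":-0.2,"x":0,"y":0,"z":0,"yaw":0},
  {"hand":-0.2,"x":0,"y":0,"z":0,"yaw":0},
  {"hand":-0.2,"x":0,"y":0,"z":0,"yaw":0},
  {"hand":-0.2,"x":0,"y":0,"z":0,"yaw":0},
  {"hand":-0.2,"x":0.009,"y":0,"z":0,"yaw":0},
  {"hand":-0.2,"x":0,"y":0,"z":0,"yaw":0},
])

```text
clock: 4.0
eef_pos: [478.0, -268.8, 46.1]
eef_rot: [-3.141, -0.0, 1.42]
wrist_force: [-0.4, 0.1, -0.5]
finger_gap: 37.5
finger_force: 0.0
```

Request:
arm_command([
  {"hand":-1,"x":0,"y":0,"z":0,"yaw":0},
  {"hand":-1,"x":0,"y":0,"z":0,"yaw":0},
  {"hand":-1,"x":0,"y":0,"z":0,"yaw":0},
  {"hand":-1,"x":0,"y":0,"z":0,"yaw":0},
  {"hand":-1,"x":0,"y":0,"z":0,"yaw":0},
], newtons=20)

```text
clock: 4.5
eef_pos: [479.2, -270.5, 47.4]
eef_rot: [3.138, 0.001, 1.419]
wrist_force: [2.2, -0.1, 10.1]
finger_gap: 1.9
finger_force: 5.5
```

```bash
python3 - <<'E'
from h import *
from cell import manip
s=manip.read_state();print(s["finger_gap"],s["moment"],s["effort"])
s=camera("scene")[:,:,::-1];t=camera("top")[:,:,::-1]
cv2.imwrite("pics/s3.png",s);cv2.imwrite("pics/t3.png",t)
cv2.imwrite("pics/c4.png",np.hstack([cv2.resize(s[150:250,215:305],None,fx=6,fy=6,interpolation=cv2.INTER_CUBIC)[:, :450],cv2.resize(t[180:280,360:418],None,fx=6,fy=6,interpolation=cv2.INTER_CUBIC)]))
E
```

```text
1.9484857835494538 [-0.07880849 -0.53552496 -0.00525523] [-6.17474411e-01 -5.01399887e+01 -2.52040440e+01 -2.44175065e-01
  7.11212922e-01 -5.92884153e-04]
```

View pics/c4.png

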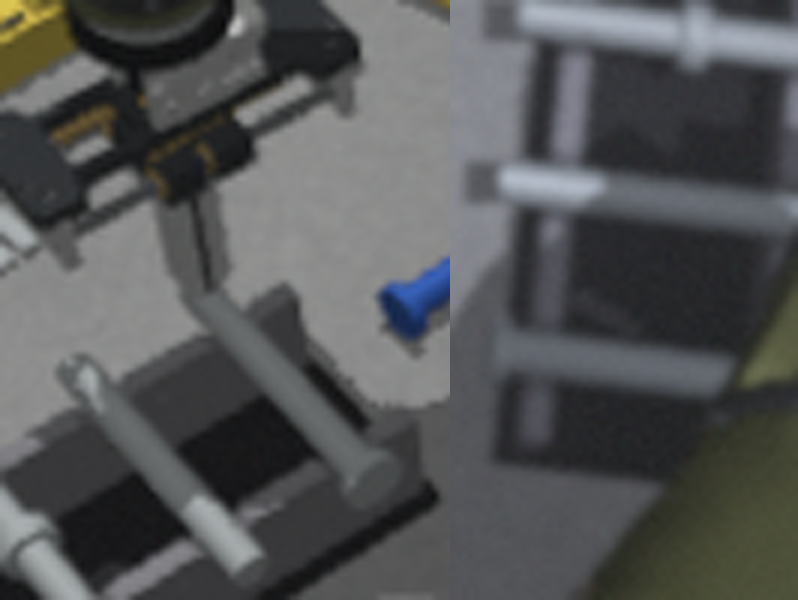

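Request:
arm_command([
  {"hand":0,"x":0,"y":0,"z":0,"yaw":0},
  {"hand":0,"x":0,"y":0,"z":0,"yaw":0},
  {"hand":0,"x":0,"y":0,"z":0,"yaw":0},
  {"hand":0,"x":0,"y":0,"z":0,"yaw":0},
  {"hand":0,"x":0,"y":0,"z":0.005,"yaw":0},
  {"hand":0,"x":0,"y":0,"z":0.005,"yaw":0},
  {"hand":0,"x":0,"y":0,"z":0.005,"yaw":0},
  {"hand":0,"x":0,"y":0,"z":0,"yaw":0},
])

```text
clock: 5.4
eef_pos: [477.5, -269.5, 30.2]
eef_rot: [-3.14, -0.001, 1.419]
wrist_force: [-0.6, -0.7, -0.8]
finger_gap: 46.9
finger_force: 0.0
```

Request:
arm_command([
  {"hand":-1,"x":0,"y":0,"z":0,"yaw":0},
  {"hand":-1,"x":0,"y":0,"z":0,"yaw":0},
  {"hand":-1,"x":0,"y":0,"z":0,"yaw":0},
  {"hand":-1,"x":0,"y":0,"z":0,"yaw":0},
])

```text
clock: 5.8
eef_pos: [479.2, -270.3, 32.0]
eef_rot: [3.138, 0.001, 1.419]
wrist_force: [1.4, 1.9, 1.6]
finger_gap: 19.5
finger_force: 20.0
```

Request:
arm_command([
  {"hand":-1,"x":0,"y":0,"z":0,"yaw":0},
  {"hand":-1,"x":0,"y":0,"z":0,"yaw":0},
  {"hand":-1,"x":0,"y":0,"z":-0.005,"yaw":0},
  {"hand":-1,"x":0,"y":0,"z":-0.005,"yaw":0},
  {"hand":-1,"x":0,"y":0,"z":-0.005,"yaw":0},
  {"hand":-1,"x":0,"y":0,"z":-0.005,"yaw":0},
  {"hand":-1,"x":0,"y":0,"z":0,"yaw":0},
  {"hand":-1,"x":0,"y":0,"z":0,"yaw":0},
], newtons=60)

```text
clock: 6.6
eef_pos: [477.9, -269.8, 51.2]
eef_rot: [-3.142, 0.0, 1.419]
wrist_force: [0.5, -0.0, -4.3]
finger_gap: 18.6
finger_force: 60.0
```

```bash
python3 - <<'E'
from h import *
from cell import manip
s=manip.read_state();print({k:np.round(s[k],3).tolist() for k in("wrist_force","moment","finger_gap","finger_force")})
s=camera("scene")[:,:,::-1]
cv2.imwrite("pics/s4.png",s)
cv2.imwrite("pics/c5.png",cv2.resize(s[150:250,200:330],None,fx=6,fy=6,interpolation=cv2.INTER_CUBIC))
E
```

```text
{'wrist_force': [0.544, -0.022, -4.279], 'moment': [-0.354, -0.012, -0.012], 'finger_gap': 18.56, 'finger_force': 59.997}
```

View pics/c5.png

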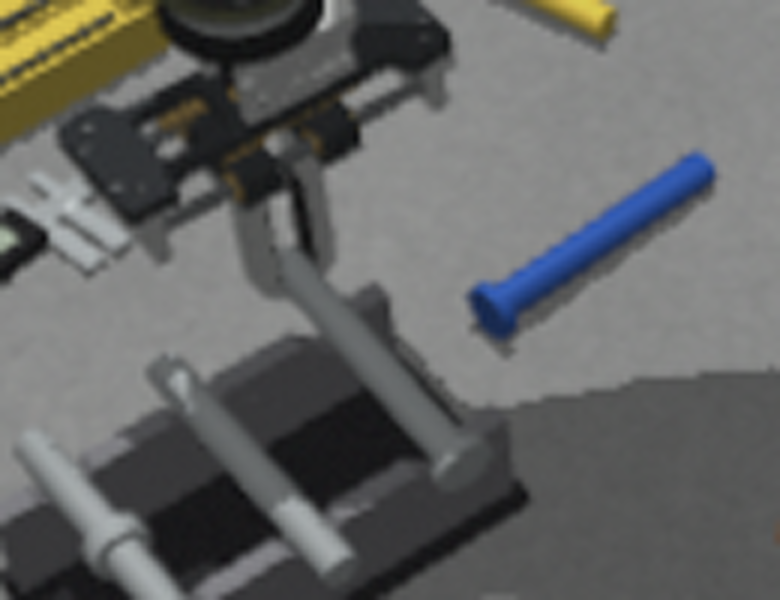

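```bash
python3 - <<'E'
from h import *
np.set_printoptions(precision=2,suppress=True)
a,b=[cv2.resize(cv2.imread(f"pics/{f}.png"),None,fx=8,fy=8,interpolation=cv2.INTER_CUBIC) for f in("s3","s4")]
def m(u0,v0,u1,v1):
    T=a[v0*8:v1*8,u0*8:u1*8];S=b[(v0-8)*8:(v1+8)*8,(u0-8)*8:(u1+8)*8]
    r=cv2.matchTemplate(S,T,cv2.TM_CCOEFF_NORMED);_,v,_,l=cv2.minMaxLoc(r);return l[0]/8-8,l[1]/8-8,v
print("flange",m(272,222,285,237)); print("flange2",m(270,220,283,234)); print("static rack",m(283,215,290,228))
for q in((500,-126,65),(500,-126,75),(500,-126,85)): print(proj("scene",q))
for q in((477.9,-269.8,51.2),(477.9,-269.8,71),(477.9,-269.8,85)): print(proj("scene",q))
E
```

```text
flange (0.25, -1.875, 0.8907982110977173)
flange2 (0.25, -2.25, 0.8664034605026245)
static rack (0.125, 0.0, 0.9939357042312622)
[276.37 228.93]
[276.1  226.86]
[275.83 224.76]
[249.01 201.03]
[248.2  196.82]
[247.62 193.79]
```

Request:
arm_command([
  {"hand":-1,"x":0,"y":0,"z":-0.008,"yaw":0},
  {"hand":-1,"x":0,"y":0,"z":-0.012,"yaw":0},
  {"hand":-1,"x":0,"y":0,"z":-0.012,"yaw":0},
  {"hand":-1,"x":0,"y":0,"z":-0.008,"yaw":0},
  {"hand":-1,"x":0,"y":0,"z":-0.004,"yaw":0},
  {"hand":-1,"x":0,"y":0,"z":0,"yaw":0},
])

```text
clock: 7.25
eef_pos: [478.2, -270.0, 95.9]
eef_rot: [3.141, 0.0, 1.419]
wrist_force: [-0.6, -0.4, -5.1]
finger_gap: 18.9
finger_force: 60.0
```

Request:
arm_command([
  {"hand":-1,"x":0.008,"y":0.001,"z":0,"yaw":0},
  {"hand":-1,"x":0.017,"y":0.002,"z":0,"yaw":0},
  {"hand":-1,"x":0.025,"y":0.003,"z":0,"yaw":-0.02},
  {"hand":-1,"x":0.03,"y":0.003,"z":0,"yaw":-0.03},
  {"hand":-1,"x":0.03,"y":0.004,"z":0,"yaw":-0.03},
  {"hand":-1,"x":0.03,"y":0.004,"z":0,"yaw":-0.03},
  {"hand":-1,"x":0.025,"y":0.004,"z":0,"yaw":-0.03},
  {"hand":-1,"x":0.017,"y":0.004,"z":0,"yaw":-0.024},
  {"hand":-1,"x":0.01,"y":0.003,"z":0,"yaw":0},
  {"hand":-1,"x":0.003,"y":0,"z":0,"yaw":0},
])

```text
clock: 8.25
eef_pos: [523.6, -77.1, 94.9]
eef_rot: [-3.141, -0.0, 1.583]
wrist_force: [0.5, -0.6, -3.6]
finger_gap: 18.5
finger_force: 60.0
```

Request:
arm_command([
  {"hand":-1,"x":0,"y":0,"z":0,"yaw":0},
  {"hand":-1,"x":0,"y":0,"z":0,"yaw":0},
])

```text
clock: 8.45
eef_pos: [523.4, -78.7, 95.1]
eef_rot: [-3.141, 0.0, 1.582]
wrist_force: [-0.9, 0.1, -4.1]
finger_gap: 18.9
finger_force: 60.0
```

```bash
python3 - <<'E'
from h import *
from cell import manip
s=manip.read_state();print({k:np.round(s[k],3).tolist() for k in("eef_pos","eef_rot","wrist_force","moment","finger_gap","finger_force")})
s=camera("scene")[:,:,::-1];t=camera("top")[:,:,::-1]
cv2.imwrite("pics/s5.png",s);cv2.imwrite("pics/t5.png",t)
o=np.zeros((600,800,3),np.uint8)
o[:,:400]=cv2.resize(s[210:330,270:350],None,fx=5,fy=5,interpolation=cv2.INTER_CUBIC)
o[:,400:]=cv2.resize(t[190:290,290:390],None,fx=6,fy=6,interpolation=cv2.INTER_CUBIC)[:,:400]
cv2.imwrite("pics/c6.png",o)
E
```

```text
{'eef_pos': [523.419, -78.721, 95.136], 'eef_rot': [-3.141, 0.0, 1.582], 'wrist_force': [-0.9, 0.069, -4.133], 'moment': [-0.408, -0.068, -0.057], 'finger_gap': 18.867, 'finger_force': 59.997}
```

View pics/c6.png

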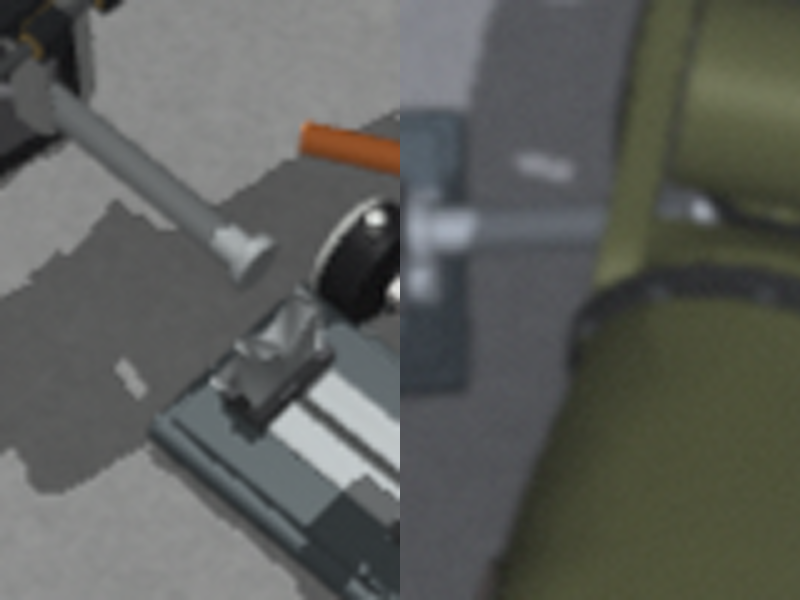

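```bash
python3 - <<'E'
from h import *
np.set_printoptions(precision=1,suppress=True)
def tri(p,q):
    (o1,d1),(o2,d2)=ray("top",*p),ray("scene",*q)
    A=np.c_[d1,-d2];s=np.linalg.lstsq(A,o2-o1,rcond=None)[0];a,b=o1+s[0]*d1,o2+s[1]*d2;return (a+b)/2,np.linalg.norm(a-b)
print("outer",tri((298.2,228.2),(321.2,262)))
print("inner top cast",cast("top",301.6,228,117))
t=cv2.imread("pics/t5.png");g=cv2.cvtColor(t,cv2.COLOR_BGR2GRAY)
print(g[216:240,288:326])
for q in((524,62,117),(524,68,117),(524,70,122)): print(proj("scene",q),proj("top",q))
E
```

```text
outer (array([517.9,  57.7, 108.4]), np.float64(14.005844781625612))
inner top cast [521.4  43.2 117. ]
[[ 94  95  96  95  93  93  93  90  86  83  84  75  70  75  85  86  86  84
   87  89  96 108 123 128 128 126 118 106 107 103  95  88  85  87  89  85
   82  73]
 [ 93  92  93  93  95  95  94  91  87  83  82  74  67  76  86  84  84  87
   88  88  94 107 125 135 137 134 130 126 126 121 108  94  88  87  90  88
   84  77]
 [ 89  90  89  91  94  96  93  92  84  79  77  66  66  76  85  87  88  87
   87  87  89  96 111 120 124 127 130 130 135 129 114  95  87  85  88  87
   86  79]
 [ 83  80  83  89  91  95  95  91  83  75  70  63  63  78  83  87  86  85
   86  87  86  88  94  99 103 106 113 123 126 122 109  90  87  86  87  87
   85  79]
 [ 79  73  75  84  93  96  97  95  82  71  64  61  64  76  85  88  86  87
   87  86  85  86  86  87  87  91  94  99 102 101  95  90  88  86  86  88
   84  82]
 [ 70  64  69  88 100 104 109 106  90  72  61  58  63  74  84  90  89  87
   88  86  87  85  85  87  85  87  85  87  87  89  89  88  85  86  85  85
   84  83]
 [ 71  61  69  91 110 117 118 115  97  74 
[... 2204 characters left out ...]
2 157 138 111  89  70  62  56  61  72  81  87  85  86
   87  88  85  85  84  85  84  88  85  87  85  84  84  83  82  81  89  96
   97  89]
 [ 94  83  93 119 146 146 130 110  87  68  63  57  59  71  80  86  83  86
   88  87  84  85  85  82  85  86  87  88  87  85  86  84  82  81  80  80
   76  68]
 [ 86  80  84 107 129 131 117 104  87  67  61  58  58  72  83  84  86  85
   86  85  85  82  84  84  85  84  85  86  85  86  84  82  81  75  68  59
   52  47]
 [ 79  77  78  91 106 110 106  96  83  66  59  56  60  71  81  84  84  83
   86  85  83  83  84  84  86  87  85  83  87  83  84  85  76  68  54  47
   41  42]]
[318.1 262.3] [294.2 227.1]
[319.8 263.7] [291.9 227.2]
[320.3 263.1] [291.  226.9]
```

Request:
arm_command([
  {"hand":-1,"x":0.005,"y":0.002,"z":0.004,"yaw":0},
  {"hand":-1,"x":0.012,"y":0.003,"z":0.004,"yaw":0},
  {"hand":-1,"x":0.018,"y":0,"z":0,"yaw":0},
  {"hand":-1,"x":0.022,"y":0,"z":0,"yaw":0},
  {"hand":-1,"x":0.022,"y":0,"z":0,"yaw":0},
  {"hand":-1,"x":0.022,"y":0,"z":0,"yaw":0},
  {"hand":-1,"x":0.02,"y":0,"z":0,"yaw":0},
  {"hand":-1,"x":0.015,"y":0,"z":0,"yaw":0},
  {"hand":-1,"x":0.008,"y":0,"z":0,"yaw":0},
  {"hand":-1,"x":0.003,"y":0,"z":0,"yaw":0},
])

```text
clock: 9.55
eef_pos: [526.7, 69.7, 87.1]
eef_rot: [-3.141, 0.0, 1.584]
wrist_force: [-0.5, -1.2, -4.6]
finger_gap: 18.5
finger_force: 60.0
```

Request:
arm_command([
  {"hand":-1,"x":0,"y":0,"z":0.004,"yaw":0},
  {"hand":-1,"x":0,"y":0,"z":0.005,"yaw":0},
  {"hand":-1,"x":0,"y":0,"z":0.003,"yaw":0},
  {"hand":-1,"x":0,"y":0,"z":0,"yaw":0},
])

```text
clock: 9.95
eef_pos: [526.6, 68.5, 74.6]
eef_rot: [-3.141, 0.0, 1.582]
wrist_force: [0.5, -0.5, -4.5]
finger_gap: 18.7
finger_force: 60.0
```

```bash
python3 - <<'E'
from h import *
from cell import manip
np.set_printoptions(precision=1,suppress=True)
s=manip.read_state();print({k:np.round(s[k],3).tolist() for k in("eef_pos","eef_rot","wrist_force","moment","finger_gap","finger_force")})
s=camera("scene")[:,:,::-1];t=camera("top")[:,:,::-1]
cv2.imwrite("pics/s6.png",s);cv2.imwrite("pics/t6.png",t)
g=cv2.cvtColor(t,cv2.COLOR_BGR2GRAY); print(g[214:242,262:300])
E
```

```text
{'eef_pos': [526.566, 68.487, 74.6], 'eef_rot': [-3.141, 0.0, 1.582], 'wrist_force': [0.481, -0.493, -4.478], 'moment': [-0.353, -0.089, -0.015], 'finger_gap': 18.693, 'finger_force': 59.997}
[[84 82 78 ... 90 87 89]
 [84 84 80 ... 84 88 85]
 [84 85 78 ... 83 83 85]
 ...
 [95 93 89 ... 56 52 52]
 [97 92 81 ... 61 59 58]
 [93 79 65 ... 70 65 64]]
```

Request:
arm_command([
  {"hand":-1,"x":0,"y":0,"z":0.003,"yaw":0},
  {"hand":-1,"x":0,"y":0,"z":0.003,"yaw":0},
  {"hand":-1,"x":0,"y":0,"z":0.002,"yaw":0},
  {"hand":-1,"x":0,"y":0,"z":0,"yaw":0},
])

```text
clock: 10.45
eef_pos: [526.9, 68.9, 67.1]
eef_rot: [3.142, -0.0, 1.583]
wrist_force: [0.8, -1.6, -2.6]
finger_gap: 18.8
finger_force: 60.0
```

Request:
arm_command([
  {"hand":-1,"x":0,"y":0,"z":0.002,"yaw":0},
  {"hand":-1,"x":0,"y":0,"z":0,"yaw":0},
])

```text
clock: 10.65
eef_pos: [526.9, 68.9, 65.2]
eef_rot: [3.141, -0.0, 1.583]
wrist_force: [1.1, -1.2, -1.6]
finger_gap: 18.8
finger_force: 60.0
```

```bash
cat > st.py <<'E'
from cell import manip
import numpy as np
s=manip.read_state();print({k:np.round(s[k],2).tolist() for k in("clock","eef_pos","eef_rot","wrist_force","moment","finger_gap","finger_force")})
E
python3 st.py
```

```text
{'clock': 10.65, 'eef_pos': [526.89, 68.94, 65.2], 'eef_rot': [3.14, -0.0, 1.58], 'wrist_force': [1.09, -1.2, -1.55], 'moment': [-0.28, -0.26, -0.2], 'finger_gap': 18.79, 'finger_force': 60.02}
```

Request:
arm_command([
  {"hand":-1,"x":0,"y":0.001,"z":0.001,"yaw":0},
  {"hand":-1,"x":0,"y":0,"z":0.001,"yaw":0},
  {"hand":-1,"x":0,"y":0,"z":0.001,"yaw":0},
  {"hand":-1,"x":0,"y":0,"z":0,"yaw":0},
], newtons=30)

```text
clock: 11.05
eef_pos: [527.8, 69.0, 62.1]
eef_rot: [-3.141, 0.0, 1.583]
wrist_force: [0.7, -1.1, -2.0]
finger_gap: 19.1
finger_force: 30.0
```

```bash
python3 st.py
```

```text
{'clock': 11.05, 'eef_pos': [527.78, 68.96, 62.14], 'eef_rot': [-3.14, 0.0, 1.58], 'wrist_force': [0.73, -1.12, -2.03], 'moment': [-0.13, -0.21, -0.08], 'finger_gap': 19.08, 'finger_force': 30.02}
```

Request:
arm_command([
  {"hand":-1,"x":0,"y":0,"z":0.0015,"yaw":0},
  {"hand":-1,"x":0,"y":0,"z":0.0015,"yaw":0},
  {"hand":-1,"x":0,"y":0,"z":0,"yaw":0},
])

```text
clock: 11.35
eef_pos: [527.7, 68.9, 59.1]
eef_rot: [-3.141, 0.0, 1.583]
wrist_force: [0.4, -1.8, 0.3]
finger_gap: 19.2
finger_force: 30.0
```

```bash
python3 st.py
```

```text
{'clock': 11.35, 'eef_pos': [527.75, 68.89, 59.08], 'eef_rot': [-3.14, 0.0, 1.58], 'wrist_force': [0.44, -1.79, 0.29], 'moment': [-0.24, -0.24, -0.12], 'finger_gap': 19.19, 'finger_force': 30.02}
```

Request:
arm_command([
  {"hand":-0.55,"x":0,"y":0,"z":0,"yaw":0},
  {"hand":-0.3,"x":0,"y":0,"z":0,"yaw":0},
  {"hand":-0.3,"x":0,"y":0,"z":0,"yaw":0},
  {"hand":-0.3,"x":0,"y":0,"z":0,"yaw":0},
])

```text
clock: 11.75
eef_pos: [527.8, 69.0, 59.3]
eef_rot: [3.142, -0.0, 1.583]
wrist_force: [1.0, 0.0, 0.2]
finger_gap: 32.8
finger_force: 0.0
```

Request:
arm_command([
  {"hand":-0.3,"x":0.002,"y":0,"z":0,"yaw":0},
  {"hand":-0.3,"x":0.002,"y":0,"z":0,"yaw":0},
  {"hand":-0.3,"x":0,"y":0,"z":0,"yaw":0},
])

```text
clock: 12.05
eef_pos: [527.8, 71.7, 59.3]
eef_rot: [-3.141, 0.003, 1.583]
wrist_force: [-0.7, -12.0, 0.3]
finger_gap: 32.7
finger_force: 5.8
```

```bash
python3 st.py
```

```text
{'clock': 12.05, 'eef_pos': [527.79, 71.68, 59.3], 'eef_rot': [-3.14, 0.0, 1.58], 'wrist_force': [-0.71, -11.98, 0.31], 'moment': [-2.25, 0.02, -0.13], 'finger_gap': 32.74, 'finger_force': 5.8}
```

Request:
arm_command([
  {"hand":-0.3,"x":-0.006,"y":0,"z":0,"yaw":0},
  {"hand":-0.3,"x":-0.006,"y":0,"z":0,"yaw":0},
  {"hand":-0.3,"x":0,"y":0,"z":0,"yaw":0},
  {"hand":-1,"x":0,"y":0,"z":0,"yaw":0},
  {"hand":-1,"x":0,"y":0,"z":0,"yaw":0},
  {"hand":-1,"x":0,"y":0,"z":0,"yaw":0},
  {"hand":-1,"x":0,"y":0,"z":0,"yaw":0},
], newtons=60)

```text
clock: 12.75
eef_pos: [528.0, 61.1, 59.3]
eef_rot: [3.141, -0.0, 1.583]
wrist_force: [1.3, -0.3, -0.8]
finger_gap: 17.6
finger_force: 60.0
```

```bash
python3 st.py
```

```text
{'clock': 12.75, 'eef_pos': [528.02, 61.12, 59.28], 'eef_rot': [3.14, -0.0, 1.58], 'wrist_force': [1.34, -0.29, -0.8], 'moment': [-0.04, -0.3, 0.01], 'finger_gap': 17.64, 'finger_force': 60.0}
```

Request:
arm_command([
  {"hand":-1,"x":0,"y":0,"z":-0.001,"yaw":0},
  {"hand":-1,"x":0,"y":0,"z":-0.001,"yaw":0},
  {"hand":-1,"x":0,"y":0,"z":-0.001,"yaw":0},
  {"hand":-1,"x":0,"y":0,"z":0,"yaw":0},
])

```text
clock: 13.15
eef_pos: [527.8, 61.1, 62.3]
eef_rot: [-3.141, -0.0, 1.583]
wrist_force: [-0.2, 1.0, -2.4]
finger_gap: 18.4
finger_force: 60.0
```

```bash
python3 st.py
```

```text
{'clock': 13.15, 'eef_pos': [527.83, 61.14, 62.32], 'eef_rot': [-3.14, -0.0, 1.58], 'wrist_force': [-0.16, 0.99, -2.42], 'moment': [0.32, -0.12, 0.03], 'finger_gap': 18.45, 'finger_force': 60.0}
```

Request:
arm_command([
  {"hand":-1,"x":0,"y":0,"z":-0.002,"yaw":0},
  {"hand":-1,"x":0,"y":0,"z":-0.002,"yaw":0},
  {"hand":-1,"x":0,"y":0,"z":-0.002,"yaw":0},
  {"hand":-1,"x":0,"y":0,"z":-0.002,"yaw":0},
  {"hand":-1,"x":0,"y":0,"z":-0.002,"yaw":0},
  {"hand":-1,"x":0,"y":0,"z":-0.002,"yaw":0},
  {"hand":-1,"x":0,"y":0,"z":0,"yaw":0},
  {"hand":-1,"x":0,"y":0,"z":0,"yaw":0},
])

```text
clock: 13.95
eef_pos: [527.9, 60.9, 74.2]
eef_rot: [3.141, 0.0, 1.583]
wrist_force: [1.3, 1.4, -3.2]
finger_gap: 17.9
finger_force: 60.0
```

```bash
python3 st.py
```

```text
{'clock': 13.95, 'eef_pos': [527.94, 60.89, 74.23], 'eef_rot': [3.14, 0.0, 1.58], 'wrist_force': [1.27, 1.42, -3.25], 'moment': [-0.04, -0.19, -0.06], 'finger_gap': 17.89, 'finger_force': 60.0}
```

Request:
arm_command([
  {"hand":-1,"x":0,"y":0,"z":-0.002,"yaw":0},
  {"hand":-1,"x":0,"y":0,"z":-0.002,"yaw":0},
  {"hand":-1,"x":0,"y":0,"z":-0.002,"yaw":0},
  {"hand":-1,"x":0,"y":0,"z":0,"yaw":0},
  {"hand":-1,"x":0,"y":0,"z":0,"yaw":0},
])

```text
clock: 14.45
eef_pos: [527.9, 60.9, 80.3]
eef_rot: [3.141, 0.0, 1.583]
wrist_force: [-0.1, 0.1, -3.5]
finger_gap: 17.6
finger_force: 60.0
```

```bash
python3 st.py; python3 - <<'E'
from h import *
s=camera("scene")[:,:,::-1];t=camera("top")[:,:,::-1]
cv2.imwrite("pics/s7.png",s);cv2.imwrite("pics/t7.png",t)
E
```

```text
{'clock': 14.45, 'eef_pos': [527.95, 60.92, 80.27], 'eef_rot': [3.14, 0.0, 1.58], 'wrist_force': [-0.07, 0.15, -3.46], 'moment': [-0.21, -0.18, -0.07], 'finger_gap': 17.6, 'finger_force': 60.0}
```

Request:
arm_command([
  {"hand":-1,"x":0,"y":0,"z":-0.002,"yaw":0},
  {"hand":-1,"x":0,"y":0,"z":-0.002,"yaw":0},
  {"hand":-1,"x":0,"y":0,"z":-0.002,"yaw":0},
  {"hand":-1,"x":0,"y":0,"z":-0.002,"yaw":0},
  {"hand":-1,"x":0,"y":0,"z":0,"yaw":0},
  {"hand":-1,"x":0,"y":0,"z":0,"yaw":0},
])

```text
clock: 15.15
eef_pos: [527.9, 60.9, 88.3]
eef_rot: [3.141, 0.0, 1.583]
wrist_force: [0.6, 0.5, -2.8]
finger_gap: 17.9
finger_force: 60.0
```

```bash
python3 st.py; python3 - <<'E'
from h import *
s=camera("scene")[:,:,::-1];t=camera("top")[:,:,::-1]
cv2.imwrite("pics/s8.png",s);cv2.imwrite("pics/t8.png",t)
E
```

```text
{'clock': 15.15, 'eef_pos': [527.94, 60.93, 88.28], 'eef_rot': [3.14, 0.0, 1.58], 'wrist_force': [0.58, 0.5, -2.83], 'moment': [-0.36, -0.12, -0.03], 'finger_gap': 17.89, 'finger_force': 60.0}
```

Request:
arm_command([
  {"hand":-1,"x":0,"y":0,"z":-0.002,"yaw":0},
  {"hand":-1,"x":0,"y":0,"z":-0.002,"yaw":0},
  {"hand":-1,"x":0,"y":0,"z":-0.002,"yaw":0},
  {"hand":-1,"x":0,"y":0,"z":0,"yaw":0},
  {"hand":-1,"x":0,"y":0,"z":0,"yaw":0},
])

```text
clock: 15.75
eef_pos: [527.9, 60.9, 94.3]
eef_rot: [3.141, 0.0, 1.583]
wrist_force: [-0.4, -0.2, -3.4]
finger_gap: 18.0
finger_force: 60.0
```

```bash
python3 st.py; python3 - <<'E'
from h import *
s=camera("scene")[:,:,::-1];t=camera("top")[:,:,::-1]
cv2.imwrite("pics/s9.png",s);cv2.imwrite("pics/t9.png",t)
p=proj("scene",(525,212,99)).round().astype(int);print(p,proj("scene",(525,212,105)))
L=[cv2.resize(cv2.imread(f"pics/{f}.png"),None,fx=8,fy=8,interpolation=cv2.INTER_CUBIC) for f in("s7","s8","s9")]
def m(a,b,u,v,r):
    T=a[(v-r)*8:(v+r)*8,(u-r)*8:(u+r)*8];S=b[(v-r-5)*8:(v+r+5)*8,(u-r-5)*8:(u+r+5)*8]
    q=cv2.matchTemplate(S,T,cv2.TM_CCOEFF_NORMED);_,v,_,l=cv2.minMaxLoc(q);return l[0]/8-5,l[1]/8-5,round(v,3)
for k in(0,1):
    for du,dv in((0,0),(2,2),(-2,-2),(3,-1)): print(k,m(L[k],L[k+1],p[0]+du,p[1]+dv,5))
I=[cv2.resize(l[(p[1]-30)*8:(p[1]+20)*8,(p[0]-35)*8:(p[0]+15)*8],(400,400)) for l in(L[0],L[2])]
cv2.imwrite("pics/c7.png",np.hstack(I))
E
```

```text
{'clock': 15.75, 'eef_pos': [527.94, 60.95, 94.31], 'eef_rot': [3.14, 0.0, 1.58], 'wrist_force': [-0.4, -0.18, -3.39], 'moment': [-0.33, -0.11, 0.04], 'finger_gap': 17.95, 'finger_force': 59.99}
[361 301] [361.28583761 299.72117898]
0 (0.0, -0.125, 0.994)
0 (0.0, -0.125, 0.994)
0 (0.0, -0.125, 0.995)
0 (0.0, 0.0, 0.992)
1 (-0.125, -0.125, 0.993)
1 (-0.125, -0.125, 0.994)
1 (-0.125, -0.125, 0.996)
1 (-0.125, -0.125, 0.991)
```

Request:
arm_command([
  {"hand":-1,"x":0.002,"y":0,"z":0,"yaw":0},
  {"hand":-1,"x":0.002,"y":0,"z":0,"yaw":0},
  {"hand":-1,"x":0.002,"y":0,"z":0,"yaw":0},
  {"hand":-1,"x":0.002,"y":0,"z":0,"yaw":0},
  {"hand":-1,"x":0.0015,"y":0,"z":0,"yaw":0},
  {"hand":-1,"x":0.0015,"y":0,"z":0,"yaw":0},
  {"hand":-1,"x":0.0015,"y":0,"z":0,"yaw":0},
  {"hand":-1,"x":0.001,"y":0,"z":0,"yaw":0},
  {"hand":-1,"x":0,"y":0,"z":0,"yaw":0},
])

```text
clock: 16.75
eef_pos: [527.7, 74.7, 94.2]
eef_rot: [-3.141, -0.0, 1.583]
wrist_force: [0.6, 1.5, -5.6]
finger_gap: 17.7
finger_force: 60.0
```

```bash
python3 st.py; python3 - <<'E'
from h import *
s=camera("scene")[:,:,::-1];t=camera("top")[:,:,::-1]
cv2.imwrite("pics/s10.png",s);cv2.imwrite("pics/t10.png",t)
f=lambda n,b:cv2.resize(cv2.imread(f"pics/{n}.png")[b[1]:b[3],b[0]:b[2]],(400,300),interpolation=cv2.INTER_CUBIC)
B=(305,240,393,306);T=(215,200,303,266)
cv2.imwrite("pics/c8.png",np.vstack([np.hstack([f("s9",B),f("s10",B)]),np.hstack([f("t9",T),f("t10",T)])]))
E
```

```text
{'clock': 16.75, 'eef_pos': [527.7, 74.68, 94.21], 'eef_rot': [-3.14, -0.0, 1.58], 'wrist_force': [0.6, 1.52, -5.6], 'moment': [-0.2, -0.1, -0.03], 'finger_gap': 17.68, 'finger_force': 60.0}
```

View pics/c8.png

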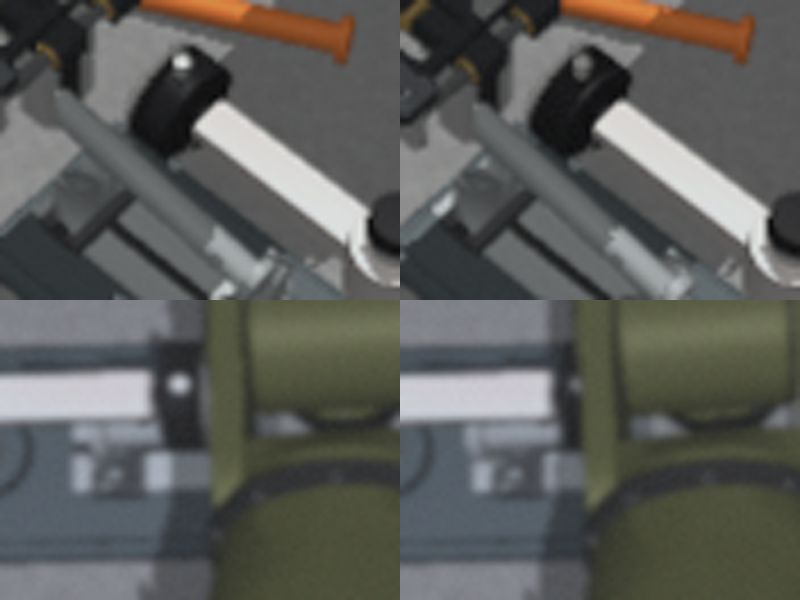

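Request:
arm_command([
  {"hand":-1,"x":0,"y":0,"z":0.002,"yaw":0},
  {"hand":-1,"x":0,"y":0,"z":0.002,"yaw":0},
  {"hand":-1,"x":0,"y":0,"z":0.002,"yaw":0},
  {"hand":-1,"x":0,"y":0,"z":0.002,"yaw":0},
  {"hand":-1,"x":0,"y":0,"z":0.002,"yaw":0},
  {"hand":-1,"x":0,"y":0,"z":0.002,"yaw":0},
  {"hand":-1,"x":0,"y":0,"z":0,"yaw":0},
])

```text
clock: 17.55
eef_pos: [527.7, 74.3, 82.0]
eef_rot: [-3.141, 0.0, 1.583]
wrist_force: [-0.6, 0.4, -3.2]
finger_gap: 17.8
finger_force: 60.0
```

```bash
python3 st.py
```

```text
{'clock': 17.55, 'eef_pos': [527.7, 74.34, 81.98], 'eef_rot': [-3.14, 0.0, 1.58], 'wrist_force': [-0.64, 0.43, -3.22], 'moment': [-0.35, -0.17, -0.03], 'finger_gap': 17.78, 'finger_force': 60.0}
```

Request:
arm_command([
  {"hand":-1,"x":-0.001,"y":0,"z":0,"yaw":0},
  {"hand":-1,"x":-0.001,"y":0,"z":0,"yaw":0},
  {"hand":-1,"x":-0.001,"y":0,"z":0,"yaw":0},
  {"hand":-1,"x":-0.001,"y":0,"z":0,"yaw":0},
  {"hand":-1,"x":0,"y":0,"z":0,"yaw":0},
])

```text
clock: 18.05
eef_pos: [527.3, 73.2, 81.8]
eef_rot: [-3.141, -0.005, 1.583]
wrist_force: [0.9, 20.6, -9.1]
finger_gap: 17.8
finger_force: 60.0
```

```bash
python3 st.py
```

```text
{'clock': 18.05, 'eef_pos': [527.32, 73.22, 81.8], 'eef_rot': [-3.14, -0.0, 1.58], 'wrist_force': [0.86, 20.61, -9.1], 'moment': [3.86, -0.19, -0.04], 'finger_gap': 17.81, 'finger_force': 59.97}
```

Request:
arm_command([
  {"hand":-1,"x":0.003,"y":0,"z":0,"yaw":0},
  {"hand":-1,"x":0.001,"y":0,"z":0.001,"yaw":0},
  {"hand":-1,"x":0,"y":0,"z":0.001,"yaw":0},
  {"hand":-1,"x":0,"y":0,"z":0.001,"yaw":0},
  {"hand":-1,"x":0,"y":0,"z":0.001,"yaw":0},
  {"hand":-1,"x":0,"y":0,"z":0.001,"yaw":0},
  {"hand":-1,"x":0,"y":0,"z":0,"yaw":0},
])

```text
clock: 18.75
eef_pos: [527.8, 74.3, 77.1]
eef_rot: [-3.142, 0.0, 1.583]
wrist_force: [0.6, -0.4, -2.5]
finger_gap: 18.0
finger_force: 60.0
```

```bash
python3 st.py
```

```text
{'clock': 18.75, 'eef_pos': [527.78, 74.29, 77.14], 'eef_rot': [-3.14, 0.0, 1.58], 'wrist_force': [0.64, -0.45, -2.52], 'moment': [-0.4, -0.15, -0.03], 'finger_gap': 18.0, 'finger_force': 60.01}
```

Request:
arm_command([
  {"hand":-1,"x":0,"y":0,"z":0,"yaw":0},
  {"hand":-1,"x":0,"y":0,"z":0,"yaw":0},
  {"hand":-1,"x":0,"y":0,"z":0,"yaw":0},
], newtons=30)

```text
clock: 19.05
eef_pos: [527.5, 74.6, 77.2]
eef_rot: [-3.141, -0.0, 1.583]
wrist_force: [-3.0, 1.5, -1.6]
finger_gap: 18.9
finger_force: 29.9
```

```bash
python3 st.py
```

```text
{'clock': 19.05, 'eef_pos': [527.45, 74.58, 77.17], 'eef_rot': [-3.14, -0.0, 1.58], 'wrist_force': [-2.97, 1.48, -1.65], 'moment': [0.07, 0.54, 0.4], 'finger_gap': 18.88, 'finger_force': 29.91}
```

Request:
arm_command([
  {"hand":-1,"x":0,"y":-0.0005,"z":0,"yaw":0},
  {"hand":-1,"x":-0.001,"y":0,"z":0,"yaw":0},
  {"hand":-1,"x":-0.001,"y":0,"z":0,"yaw":0},
  {"hand":-1,"x":-0.001,"y":0,"z":0,"yaw":0},
  {"hand":-1,"x":-0.001,"y":0,"z":0,"yaw":0},
  {"hand":-1,"x":0,"y":0,"z":0,"yaw":0},
], newtons=15)

```text
clock: 19.65
eef_pos: [527.1, 71.7, 77.0]
eef_rot: [-3.141, -0.002, 1.583]
wrist_force: [1.2, 11.8, -4.2]
finger_gap: 19.3
finger_force: 15.0
```

```bash
python3 st.py
```

```text
{'clock': 19.65, 'eef_pos': [527.06, 71.73, 77.03], 'eef_rot': [-3.14, -0.0, 1.58], 'wrist_force': [1.15, 11.8, -4.23], 'moment': [2.14, -0.14, 0.0], 'finger_gap': 19.26, 'finger_force': 14.97}
```

Request:
arm_command([
  {"hand":-1,"x":-0.001,"y":0,"z":0,"yaw":0},
  {"hand":-1,"x":-0.001,"y":0,"z":0,"yaw":0},
  {"hand":-1,"x":0,"y":0,"z":0,"yaw":0},
], newtons=12)

```text
clock: 19.95
eef_pos: [527.0, 70.2, 77.0]
eef_rot: [-3.141, -0.003, 1.583]
wrist_force: [-0.4, 15.4, -3.7]
finger_gap: 19.4
finger_force: 12.0
```

```bash
python3 st.py
```

```text
{'clock': 19.95, 'eef_pos': [527.01, 70.17, 76.96], 'eef_rot': [-3.14, -0.0, 1.58], 'wrist_force': [-0.41, 15.44, -3.66], 'moment': [2.81, -0.16, -0.03], 'finger_gap': 19.35, 'finger_force': 11.97}
```

Request:
arm_command([
  {"hand":-1,"x":0.001,"y":0,"z":0,"yaw":0},
  {"hand":-1,"x":0,"y":0,"z":0.002,"yaw":0},
  {"hand":-1,"x":0,"y":0,"z":0.002,"yaw":0},
  {"hand":-1,"x":0,"y":0,"z":0.002,"yaw":0},
  {"hand":-1,"x":0,"y":0,"z":0.002,"yaw":0},
  {"hand":-1,"x":0,"y":0,"z":0.002,"yaw":0},
  {"hand":-1,"x":0,"y":0,"z":0.002,"yaw":0},
  {"hand":-1,"x":0,"y":0,"z":0,"yaw":0},
])

```text
clock: 20.75
eef_pos: [527.2, 69.1, 65.0]
eef_rot: [-3.141, 0.001, 1.583]
wrist_force: [0.8, -2.1, -2.0]
finger_gap: 19.0
finger_force: 12.0
```

```bash
python3 st.py
```

```text
{'clock': 20.75, 'eef_pos': [527.21, 69.05, 64.98], 'eef_rot': [-3.14, 0.0, 1.58], 'wrist_force': [0.85, -2.1, -2.01], 'moment': [-0.41, -0.1, -0.02], 'finger_gap': 19.0, 'finger_force': 12.01}
```

Request:
arm_command([
  {"hand":-1,"x":0,"y":0,"z":0.0015,"yaw":0},
  {"hand":-1,"x":0,"y":0,"z":0.0015,"yaw":0},
  {"hand":-1,"x":0,"y":0,"z":0,"yaw":0},
])

```text
clock: 21.05
eef_pos: [527.2, 69.3, 62.1]
eef_rot: [-3.141, 0.0, 1.583]
wrist_force: [-0.7, -3.3, -0.8]
finger_gap: 19.2
finger_force: 12.0
```

```bash
python3 st.py
```

```text
{'clock': 21.05, 'eef_pos': [527.23, 69.29, 62.06], 'eef_rot': [-3.14, 0.0, 1.58], 'wrist_force': [-0.72, -3.27, -0.82], 'moment': [-0.53, -0.1, 0.03], 'finger_gap': 19.19, 'finger_force': 12.01}
```

Request:
arm_command([
  {"hand":-1,"x":0,"y":0,"z":0.001,"yaw":0},
  {"hand":-1,"x":0,"y":0,"z":0.001,"yaw":0},
  {"hand":-1,"x":0,"y":0,"z":0,"yaw":0},
])

```text
clock: 21.35
eef_pos: [527.9, 69.5, 60.8]
eef_rot: [3.14, -0.0, 1.583]
wrist_force: [2.0, -3.3, 2.9]
finger_gap: 19.3
finger_force: 12.0
```

```bash
python3 st.py
```

```text
{'clock': 21.35, 'eef_pos': [527.92, 69.48, 60.8], 'eef_rot': [3.14, -0.0, 1.58], 'wrist_force': [2.01, -3.29, 2.9], 'moment': [-0.63, -0.41, -0.02], 'finger_gap': 19.26, 'finger_force': 12.0}
```

Request:
arm_command([
  {"hand":-1,"x":0,"y":0,"z":0.001,"yaw":0},
  {"hand":-1,"x":0,"y":0,"z":0.001,"yaw":0},
  {"hand":-1,"x":0,"y":0,"z":0,"yaw":0},
])

```text
clock: 21.65
eef_pos: [528.1, 69.7, 59.7]
eef_rot: [3.139, -0.0, 1.583]
wrist_force: [-3.2, -1.7, 14.8]
finger_gap: 19.3
finger_force: 12.0
```

```bash
python3 st.py
```

```text
{'clock': 21.65, 'eef_pos': [528.07, 69.69, 59.74], 'eef_rot': [3.14, -0.0, 1.58], 'wrist_force': [-3.16, -1.65, 14.84], 'moment': [-0.33, 0.46, -0.0], 'finger_gap': 19.32, 'finger_force': 12.0}
```

Request:
arm_command([
  {"hand":-1,"x":0,"y":0,"z":-0.001,"yaw":0},
  {"hand":-0.5,"x":0,"y":0,"z":0,"yaw":0},
  {"hand":-0.3,"x":0,"y":0,"z":0,"yaw":0},
  {"hand":-0.3,"x":0,"y":0,"z":0,"yaw":0},
  {"hand":-0.3,"x":0,"y":0,"z":0,"yaw":0},
])

```text
clock: 22.15
eef_pos: [527.1, 69.6, 59.0]
eef_rot: [-3.141, -0.0, 1.583]
wrist_force: [-0.0, 0.1, -0.3]
finger_gap: 33.1
finger_force: 0.0
```

Request:
arm_command([
  {"hand":-0.3,"x":-0.01,"y":0,"z":0,"yaw":0},
  {"hand":-0.3,"x":-0.02,"y":0,"z":0,"yaw":0},
  {"hand":-0.3,"x":-0.03,"y":0,"z":-0.02,"yaw":0},
  {"hand":-0.3,"x":-0.03,"y":0,"z":-0.04,"yaw":0},
  {"hand":-0.3,"x":-0.03,"y":0,"z":-0.04,"yaw":0},
  {"hand":-0.3,"x":-0.04,"y":0,"z":-0.03,"yaw":0},
  {"hand":-0.3,"x":-0.03,"y":0,"z":0,"yaw":0},
  {"hand":-0.3,"x":0,"y":0,"z":0,"yaw":0},
])

```text
clock: 22.95
eef_pos: [529.4, -124.1, 189.8]
eef_rot: [3.14, 0.001, 1.579]
wrist_force: [-0.9, 0.9, -1.0]
finger_gap: 33.0
finger_force: 0.0
```

```bash
python3 st.py; python3 - <<'E'
from h import *
np.set_printoptions(precision=1,suppress=True,linewidth=220,threshold=100000)
s=camera("scene")[:,:,::-1];t=camera("top")[:,:,::-1]
cv2.imwrite("pics/s11.png",s);cv2.imwrite("pics/t11.png",t)
G=lambda f:cv2.cvtColor(cv2.imread(f"pics/{f}.png"),cv2.COLOR_BGR2GRAY).astype(int)
for n,f0,f1 in(("top","top0","t11"),("scene","scene0","s11")):
    print(n)
    for x0 in(-2,2):
      for xs in(-78,70,78): print(x0,xs,proj(n,(527.4-(xs+x0)*.011,147.3+xs+x0,90)),end=" ")
    print()
d=G("t11")-G("top0");print("top diff rows 222-240, cols 226-246 / 276-300");print(d[220:242,224:248]);print(d[220:242,274:300])
d=G("s11")-G("scene0");print("scene");p=proj("scene",(526,225,90)).astype(int);print(p);print(G("s11")[p[1]-14:p[1]+12,p[0]-14:p[0]+12]);print(d[p[1]-14:p[1]+12,p[0]-14:p[0]+12])
E
```

```text
{'clock': 22.95, 'eef_pos': [529.38, -124.06, 189.8], 'eef_rot': [3.14, 0.0, 1.58], 'wrist_force': [-0.94, 0.85, -0.95], 'moment': [0.01, -0.12, 0.0], 'finger_gap': 32.96, 'finger_force': 0.0}
top
-2 -78 [292.6 227. ] -2 70 [235.6 228.7] -2 78 [232.5 228.8] 2 -78 [291.1 227.1] 2 70 [234.1 228.8] 2 78 [231.  228.9] 
scene
-2 -78 [318.5 270. ] -2 70 [361.5 303.7] -2 78 [363.9 305.7] 2 -78 [319.7 270.8] 2 70 [362.7 304.7] 2 78 [365.1 306.6] 
top diff rows 222-240, cols 226-246 / 276-300
[[  1   2   0   0   0   0   0  -1   0  -2   4  -3  -1   0   1   2   1   0   1  -1   1   0   1   0]
 [  0  -1   1   1   0   1   1   2   2   1   1   3   0   0   0  -2   0   0  -1   2   0   0  -2   0]
 [  3   0  -3   1   2  -1  -1   1   2   0   0   2   0   1  -1   0   1   1   0   1   1   1  -1   0]
 [  2   2   1   0   1   0   2   0   0   0   3   1   0  -1   0   0   1   1   0   3   0  -1   2   3]
 [ -1   2   1   2   2   1   3   0   0   1   1   1   2   1   0   1  -2   3   0  -2  -1   0   1  -1]
 [  0   0   1   2  -1   2   0   1   0   1  -2   1   0   1   1   0   2   0   2   2   0  -1  -1  -2]
 [  2  -1  -2  -2
[... 8804 characters left out ...]
   5  -2   7   8   4   3   3   2   7   7   6   6   6   6]
 [-54 -33   5   5   5   5   5   3   4   4   3   9   5   7   1   1   3   2   4   7   9   9   7   7   6   6]
 [-25 -11   5   6   3   5   4   3   5   4   3   3   5   5   3   3   0   3   8  10  13  10   8   7   7   7]
 [-12   4   5   5   4   3   5   4   5   3   4   5   4  -1   2   4   5   7  10  11  11  12   9   8   6   6]
 [  4   4   6   4   4   5   5   7   5   6   3   3  -3 -12  -3   4   7  11   9  11  10  10   8   6   6   6]
 [  3   3   5   5   5   5   4   5   5   4   1  -1 -13  -6   4   2   9  11  10  10  11   8   7   6   7   7]
 [  4   2   4   4   4   5   5   6   4   4  -5 -15  -4   2  -7  -6  -3   6  11  10   8   6   6   6   5   6]]
```

Request:
arm_command([
  {"hand":-1,"x":0,"y":0,"z":-0.025,"yaw":0},
  {"hand":-1,"x":0,"y":0,"z":-0.03,"yaw":0},
  {"hand":-1,"x":0,"y":0,"z":-0.03,"yaw":0},
  {"hand":-1,"x":0,"y":0,"z":-0.025,"yaw":0},
  {"hand":-1,"x":0,"y":0,"z":0,"yaw":0},
], newtons=20)

```text
clock: 23.55
eef_pos: [530.4, -119.7, 302.2]
eef_rot: [3.137, 0.001, 1.584]
wrist_force: [0.3, -0.3, -0.2]
finger_gap: 0.5
finger_force: 0.0
```

Request:
arm_command([
  {"hand":-1,"x":0.02,"y":0,"z":0,"yaw":0},
  {"hand":-1,"x":0.035,"y":0,"z":0,"yaw":0},
  {"hand":-1,"x":0.04,"y":0,"z":0,"yaw":0},
  {"hand":-1,"x":0.04,"y":0,"z":0,"yaw":0},
  {"hand":-1,"x":0.04,"y":0,"z":0,"yaw":0},
  {"hand":-1,"x":0.04,"y":0,"z":0,"yaw":0},
  {"hand":-1,"x":0.04,"y":0,"z":0,"yaw":0},
  {"hand":-1,"x":0.04,"y":0,"z":0,"yaw":0},
  {"hand":-1,"x":0.025,"y":0,"z":0,"yaw":0},
  {"hand":-1,"x":0.012,"y":0,"z":0,"yaw":0},
])

```text
clock: 24.55
eef_pos: [524.6, 214.0, 297.8]
eef_rot: [-3.139, 0.0, 1.586]
wrist_force: [-0.5, 0.5, 0.0]
finger_gap: 0.7
finger_force: 0.0
```

Request:
arm_command([
  {"hand":-1,"x":0,"y":0,"z":0,"yaw":0},
  {"hand":-1,"x":0,"y":0,"z":0,"yaw":0},
])

```text
clock: 24.75
eef_pos: [525.5, 210.8, 298.8]
eef_rot: [-3.141, 0.0, 1.583]
wrist_force: [-0.7, 0.1, -0.3]
finger_gap: 0.4
finger_force: 0.0
```

Request:
arm_command([
  {"hand":-1,"x":0,"y":0.001,"z":0.015,"yaw":0},
  {"hand":-1,"x":0,"y":0,"z":0.02,"yaw":0},
  {"hand":-1,"x":0,"y":0,"z":0.015,"yaw":0},
  {"hand":-1,"x":0,"y":0,"z":0.01,"yaw":0},
  {"hand":-1,"x":0,"y":0,"z":0.006,"yaw":0},
  {"hand":-1,"x":0,"y":0,"z":0,"yaw":0},
])

```text
clock: 25.35
eef_pos: [526.6, 210.9, 232.9]
eef_rot: [-3.141, 0.0, 1.582]
wrist_force: [-0.4, -0.9, -0.3]
finger_gap: 0.4
finger_force: 0.0
```

Request:
arm_command([
  {"hand":-1,"x":0,"y":0,"z":0.004,"yaw":0},
  {"hand":-1,"x":0,"y":0,"z":0.004,"yaw":0},
  {"hand":-1,"x":0,"y":0,"z":0.004,"yaw":0},
  {"hand":-1,"x":0,"y":0,"z":0.004,"yaw":0},
  {"hand":-1,"x":0,"y":0,"z":0.004,"yaw":0},
  {"hand":-1,"x":0,"y":0,"z":0,"yaw":0},
])

```text
clock: 25.95
eef_pos: [526.4, 211.4, 212.6]
eef_rot: [-3.141, 0.0, 1.583]
wrist_force: [0.2, -0.5, -0.6]
finger_gap: 0.8
finger_force: 0.0
```

```bash
python3 st.py
```

```text
{'clock': 25.95, 'eef_pos': [526.36, 211.45, 212.61], 'eef_rot': [-3.14, 0.0, 1.58], 'wrist_force': [0.16, -0.53, -0.58], 'moment': [-0.03, -0.04, -0.0], 'finger_gap': 0.76, 'finger_force': 0.0}
```

Request:
arm_command([
  {"hand":-1,"x":0,"y":0,"z":0.003,"yaw":0},
  {"hand":-1,"x":0,"y":0,"z":0.003,"yaw":0},
  {"hand":-1,"x":0,"y":0,"z":0.003,"yaw":0},
  {"hand":-1,"x":0,"y":0,"z":0.003,"yaw":0},
])

```text
clock: 26.35
eef_pos: [526.6, 211.5, 201.2]
eef_rot: [3.141, -0.0, 1.583]
wrist_force: [-1.1, -0.1, 5.3]
finger_gap: 0.5
finger_force: 2.4
```

Request:
arm_command([
  {"hand":-1,"x":0,"y":0,"z":0.003,"yaw":0},
  {"hand":-1,"x":0,"y":0,"z":0.003,"yaw":0},
  {"hand":-1,"x":0,"y":0,"z":0.003,"yaw":0},
  {"hand":-1,"x":0,"y":0,"z":0.003,"yaw":0},
  {"hand":-1,"x":0,"y":0,"z":0.003,"yaw":0},
])

```text
clock: 26.85
eef_pos: [526.6, 211.5, 186.1]
eef_rot: [3.142, -0.0, 1.583]
wrist_force: [-1.9, -0.4, 4.8]
finger_gap: 0.4
finger_force: 2.4
```

Request:
arm_command([
  {"hand":-1,"x":0,"y":0,"z":0.003,"yaw":0},
  {"hand":-1,"x":0,"y":0,"z":0.003,"yaw":0},
  {"hand":-1,"x":0,"y":0,"z":0.003,"yaw":0},
  {"hand":-1,"x":0,"y":0,"z":0.003,"yaw":0},
  {"hand":-1,"x":0,"y":0,"z":0.003,"yaw":0},
  {"hand":-1,"x":0,"y":0,"z":0.003,"yaw":0},
  {"hand":-1,"x":0,"y":0,"z":0.003,"yaw":0},
  {"hand":-1,"x":0,"y":0,"z":0.003,"yaw":0},
])

```text
clock: 27.65
eef_pos: [526.6, 211.5, 162.0]
eef_rot: [3.142, -0.0, 1.583]
wrist_force: [-1.2, -0.0, 4.7]
finger_gap: 0.1
finger_force: 2.4
```

Request:
arm_command([
  {"hand":-1,"x":0,"y":0,"z":0.001,"yaw":0},
  {"hand":-1,"x":0,"y":0,"z":0.001,"yaw":0},
  {"hand":-1,"x":0,"y":0,"z":0.001,"yaw":0},
  {"hand":-1,"x":0,"y":0,"z":0.001,"yaw":0},
])

```text
clock: 28.05
eef_pos: [526.6, 211.5, 158.2]
eef_rot: [3.141, -0.0, 1.583]
wrist_force: [-0.5, -0.0, 4.5]
finger_gap: 0.6
finger_force: 2.2
```

Request:
arm_command([
  {"hand":-1,"x":0,"y":0,"z":0.001,"yaw":0},
  {"hand":-1,"x":0,"y":0,"z":0.001,"yaw":0},
  {"hand":-1,"x":0,"y":0,"z":0.001,"yaw":0},
])

```text
clock: 28.35
eef_pos: [526.6, 211.5, 155.2]
eef_rot: [3.142, -0.0, 1.583]
wrist_force: [-1.1, -1.3, 4.2]
finger_gap: 0.6
finger_force: 2.2
```

Request:
arm_command([
  {"hand":-1,"x":0,"y":0,"z":0.001,"yaw":0},
  {"hand":-1,"x":0,"y":0,"z":0.001,"yaw":0},
])

```text
clock: 28.55
eef_pos: [526.6, 211.5, 153.2]
eef_rot: [3.142, -0.0, 1.583]
wrist_force: [-1.4, -0.5, 3.8]
finger_gap: 0.6
finger_force: 2.2
```

Request:
arm_command([
  {"hand":-1,"x":0,"y":0,"z":0.001,"yaw":0},
  {"hand":-1,"x":0,"y":0,"z":0.001,"yaw":0},
])

```text
clock: 28.75
eef_pos: [526.6, 211.5, 151.2]
eef_rot: [3.142, -0.0, 1.583]
wrist_force: [-1.4, 0.3, 5.0]
finger_gap: 0.7
finger_force: 2.2
```

Request:
arm_command([
  {"hand":-1,"x":0,"y":0,"z":0.001,"yaw":0},
  {"hand":-1,"x":0,"y":0,"z":0.001,"yaw":0},
])

```text
clock: 28.95
eef_pos: [526.6, 211.5, 149.2]
eef_rot: [3.142, -0.0, 1.583]
wrist_force: [-1.6, -0.1, 5.0]
finger_gap: 0.4
finger_force: 2.5
```

Request:
arm_command([
  {"hand":-1,"x":0,"y":0,"z":0.001,"yaw":0},
  {"hand":-1,"x":0,"y":0,"z":0.001,"yaw":0},
])

```text
clock: 29.15
eef_pos: [526.6, 211.5, 147.2]
eef_rot: [3.142, -0.0, 1.583]
wrist_force: [-0.7, 1.1, 5.9]
finger_gap: 0.6
finger_force: 2.6
```

```bash
python3 st.py
```

```text
{'clock': 29.15, 'eef_pos': [526.58, 211.46, 147.23], 'eef_rot': [3.14, -0.0, 1.58], 'wrist_force': [-0.68, 1.06, 5.86], 'moment': [-0.08, 0.17, 0.01], 'finger_gap': 0.6, 'finger_force': 2.59}
```

Request:
arm_command([
  {"hand":-1,"x":0,"y":0,"z":0.001,"yaw":0},
  {"hand":-1,"x":0,"y":0,"z":0.001,"yaw":0},
])

```text
clock: 29.35
eef_pos: [526.7, 211.5, 146.9]
eef_rot: [3.14, -0.0, 1.583]
wrist_force: [-10.8, -4.2, 26.3]
finger_gap: 0.0
finger_force: 13.3
```

Request:
arm_command([
  {"hand":-1,"x":0,"y":0,"z":0.001,"yaw":0},
  {"hand":-1,"x":0,"y":0,"z":0,"yaw":0},
])

```text
clock: 29.55
eef_pos: [526.8, 211.5, 146.8]
eef_rot: [3.14, -0.001, 1.583]
wrist_force: [-11.0, -4.4, 27.6]
finger_gap: 0.5
finger_force: 13.9
```

Request:
arm_command([
  {"hand":-1,"x":0,"y":0,"z":-0.002,"yaw":0},
  {"hand":-1,"x":0,"y":0,"z":-0.01,"yaw":0},
  {"hand":-1,"x":0,"y":0,"z":-0.03,"yaw":0},
  {"hand":-1,"x":0,"y":0,"z":-0.04,"yaw":0},
  {"hand":-1,"x":0,"y":0,"z":-0.04,"yaw":0},
  {"hand":-1,"x":0,"y":0,"z":-0.04,"yaw":0},
])

```text
clock: 30.15
eef_pos: [526.3, 211.3, 308.0]
eef_rot: [-3.141, 0.0, 1.583]
wrist_force: [0.3, 0.3, 0.9]
finger_gap: 0.4
finger_force: 0.0
```

Request:
arm_command([
  {"hand":-1,"x":-0.03,"y":0,"z":0,"yaw":0},
  {"hand":-1,"x":-0.05,"y":0,"z":0,"yaw":0},
  {"hand":-1,"x":-0.05,"y":0,"z":0,"yaw":0},
  {"hand":-1,"x":-0.05,"y":0,"z":0,"yaw":0},
  {"hand":-1,"x":-0.05,"y":0,"z":0,"yaw":0},
  {"hand":-1,"x":-0.05,"y":0,"z":0,"yaw":0},
  {"hand":-1,"x":-0.05,"y":0,"z":0,"yaw":0},
  {"hand":-1,"x":0,"y":0,"z":0,"yaw":0},
])

```text
clock: 30.95
eef_pos: [530.0, -123.4, 305.7]
eef_rot: [-3.14, 0.0, 1.578]
wrist_force: [-0.0, 2.2, -0.1]
finger_gap: 0.3
finger_force: 0.0
```

```bash
python3 st.py; python3 - <<'E'
from h import *
np.set_printoptions(precision=2,suppress=True)
for n in("scene","top"): cv2.imwrite(f"pics/{n}12.png",camera(n)[:,:,::-1])
for n,b in(("scene","s11"),("top","t11")):
    a=cv2.imread(f"pics/{b}.png");c=cv2.imread(f"pics/{n}12.png")
    p0=proj(n,(526,147.3,224));p0=(p0+0).round().astype(int)
    for off in(0,4,8): print(n,"pred shift arm start off",off,proj(n,(526,147.3,164))-proj(n,(526,147.3,224-off)))
    r=14 if n=="scene" else 12
    for f in("%s0"%n,b):
        A=cv2.imread(f"pics/{f}.png");q=proj(n,(526,150,255)).round().astype(int)
        T=cv2.resize(A[q[1]-r:q[1]+r,q[0]-r:q[0]+r],None,fx=8,fy=8,interpolation=cv2.INTER_CUBIC)
        S=cv2.resize(c[q[1]-r-16:q[1]+r+16,q[0]-r-16:q[0]+r+16],None,fx=8,fy=8,interpolation=cv2.INTER_CUBIC)
        _,v,_,l=cv2.minMaxLoc(cv2.matchTemplate(S,T,cv2.TM_CCOEFF_NORMED));print(f,q,"shift",l[0]/8-16,l[1]/8-16,round(v,3))
# shaft ends unchanged?
G=lambda f:cv2.cvtColor(cv2.imread(f"pics/{f}.png"),cv2.COLOR_BGR2GRAY).astype(int)
print(np.abs(G("top12")-G("t11"))[222:236,284:294].max(0));print(np.abs(G("scene12")-G("s11"))[308:322,360:370].max())
E
```

```text
{'clock': 30.95, 'eef_pos': [529.98, -123.39, 305.72], 'eef_rot': [-3.14, 0.0, 1.58], 'wrist_force': [-0.0, 2.17, -0.1], 'moment': [0.1, -0.06, -0.01], 'finger_gap': 0.33, 'finger_force': 0.0}
scene pred shift arm start off 0 [-0.81 13.14]
scene pred shift arm start off 4 [-0.76 12.23]
scene pred shift arm start off 8 [-0.7  11.32]
scene0 [345 253] shift -0.75 12.5 0.869
s11 [345 253] shift -0.75 12.375 0.907
top pred shift arm start off 0 [2.65 3.83]
top pred shift arm start off 4 [2.46 3.57]
top pred shift arm start off 8 [2.28 3.3 ]
top0 [254 218] shift 2.5 3.5 0.922
t11 [254 218] shift 2.5 3.5 0.912
[ 3  4  3  2  2  2  3 13 31 51]
8
```

Request:
arm_command([
  {"hand":-1,"x":0,"y":0,"z":0,"yaw":0},
  {"hand":-1,"x":0,"y":0,"z":0,"yaw":0},
  {"hand":-1,"x":0,"y":0,"z":0,"yaw":0},
])

```text
clock: 31.35
eef_pos: [530.7, -117.5, 306.4]
eef_rot: [3.141, 0.0, 1.585]
wrist_force: [0.4, 0.2, -0.4]
finger_gap: 0.7
finger_force: 0.0
```

```bash
python3 -c "
from cell import manip
print(manip.sign_off())"
```

```text
the job is handed in; nothing more can be done
None
```

I handed the job in at about 31 s and got no verdict back: by force and camera checks the flanged shaft lies in both vees with its flange outside the column-side vee, the arm is pressed onto its stop ring, and the robot is clear (the plunger itself could not be read).

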